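# Return a tipped right-hand bracket to its lane

## Task

A right-hand angle bracket has strayed into the lane of left-hand brackets and lies there on its side. Lift it out, stand it upright on its foot on the open worktop and let go of it; then take it again and stand it in the free place between the two right-hand brackets in the other lane, squarely between the rails and facing the same way as they do. Never let it fall, and leave the other brackets, the tape roll and the steel tube where they are.

Things in the scene. Friction and masses are not known exactly. Their poses are not given: they have to be found in the camera images.
- stray: the stray right-hand bracket, 0.15-0.26 kg, aluminium, 96 mm high, 44 wide, 50 deep; upright frame: x depth, y width, z up, origin at the centre of its underside. At the start it lies on its gusset side in the left-hand lane, clear of the neighbours (8 to 24 mm): y up, origin 22 mm above the lane floor, z (its top) along the lane's -y, web at the lane's +x side
- stray_heel (a point): lower back edge of the stray's web, 25 mm from its origin along x. Bracket shape (mm): upright web x 15 to 25, full height and width; foot 10 thick, x -25 to 15; triangular gusset 8 thick on the right side edge as seen from the foot's side (y -22 to -14), up to z 58 and out to x -20
- right_a: standing right-hand bracket, same shape as the stray one, at the +y side of the free place; origin at the centre of its underside
- right_b: standing right-hand bracket, same shape, at the -y side of the free place
- left_a: standing left-hand bracket, the mirror image (gusset on the left, y +14 to +22), in the left-hand lane, at its +y end
- left_b: standing left-hand bracket, at the -y end of the left-hand lane
- left_lane: fixed open-topped lane of the left-hand brackets: 74 (x) by 240 mm (y, along the row), floor 6 mm above the worktop, rails 8 thick, 58 apart, tops 16 mm above the worktop. Origin under its centre, on the worktop. Brackets stand with the foot to its -x (about towards the robot). Its two brackets stand about 172 mm apart, centre to centre
- right_lane: the same fixed lane where the right-hand brackets stand. The two lanes may be either way round along the back of the worktop; the worktop before them, x 0.38 to 0.46 m, y 0.06 to 0.22 m from the robot base, is always free
- right_gap (a point): centre of the free place, on the floor of the right-hand lane (6 mm above the worktop), axes as the lane's; the standing brackets on either side leave about 72 to 88 mm between them (the bracket is 44 wide)
- tape_roll: bystander: the roll of masking tape lying flat, 94 mm across, 24 mm high; origin at the centre of its underside
- bushing: bystander: the plain steel tube standing on end, 52 mm across, 75 mm high; origin at the centre of its underside

How it is judged:
By the outcome, as a careful person would: the job done as asked, in the order asked, and still so for the second after the job is handed in, with the robot touching nothing.
It also fails if it takes over 67 s, if anything falls off the work surface, if the arm or the gripper's body presses on something with over 40 N, if the wrist force passes 120 N, or if a joint passes its speed limit or range.

## Robot

A 6-joint arm with a two-finger parallel gripper is mounted at the origin on the work surface; the furniture and walls round the work are solid. World frame = base frame: x ahead of the robot, y to its left, z up, the work surface at z = 0. Lengths are in m, angles in rad, forces in N, time in s.
With the tool pointing down it reaches from about 0.3 to 0.775 m from the base axis. Payload 14.6 kg.
Tool frame: the origin (TCP) lies between the finger pads; the fingertips stand 25 mm ahead of it and the grasp point (between the pads) lies 6 mm ahead of it; z points along the fingers, y is the direction in which the jaws open and shut (so a half turn about z gives the same grasp; the last joint's range is limited). The gripper opens to 94 mm and grips with 3 to 60 N. Pads are 16 mm wide; open, the fingers measure 119 mm over their backs; the gripper's body (75 mm by 177 mm) begins 78 mm behind the grasp point.
Start: joints at [-1.356, 0.3, 1.521, -0, 1.321, -0.067], TCP at [0.153, -0.528, 0.23] pointing down, gripper open.
Joint ranges: [-3.03, 3.03], [-0.79, 2.21], [0.23, 2.52], [-1.04, 4.18], [0, 3.07], [-2.55, 2.55]. Speed limits (rad/s): [2.22, 2.22, 2.57, 3.14, 3.14, 3.14].

## Interface

Orientations are given as [roll, pitch, yaw] about the fixed x, y, z axes, in that order (R = Rz(yaw) Ry(pitch) Rx(roll)).
In Python, from rig import ctrl, optics, order gives the robot as it stands.
- The arm moves only by the shell command python3 -m inch 'ROWS' [OPENING] [FORCE]. ROWS is text: rows parted by semicolons, each of 6 numbers parted by spaces: the shift along the world's x, y, z in mm, then the turn, a rotation vector about the world's x, y, z in rad. A call has 1 to 8 rows; each row shifts and turns the commanded pose from where the row before left it; what a row does not reach is not made up. A row lasts 1/8 s, in which the tool goes at most 62.5 mm and 10.7 degrees, less where a joint would pass 70% of its speed; a pose out of reach is approached as far as the arm can. A call with a gripper value outside its range is refused whole. OPENING is the finger opening in mm, from 0 to 94, set as the call begins (- or left out, the last holds). The fingers move at their own pace and stop on an object; FORCE is the grip in N (left out, the last holds). Time passes only in rows, so rows that do not move let the fingers close. It gives the time, the measured TCP pose, the force and the opening at its end, in the units of the state.
- ctrl.sense(): the state, without advancing time (a new reading comes with each control period).
- optics.get_image(name): name is "scene" or "side" or "wrist"; returns the picture (384x512x3 uint8, red, green, blue); there is no depth.
- optics.camera_info(name): a dict with "fx", "fy", "cx", "cy" (pixels), "T" (4x4, takes a point from camera to world coordinates). Camera axes: x right, y up, looking along -z (the intrinsics and any distortion apply to the point x, -y, -z); pixel columns grow to the right and rows downward; lengths in m; the calibration is good to about 2 mm. A picture is of the moment at which its call begins: read the wrist's pose just before it. camera_info takes no time and is no camera call; for the wrist camera it gives the pose at the moment of the call.
- order.close_job(): hands the job in, once; it reports no verdict.
The state is a dict: "time_s": time; "joint_pos": joint angles; "dq": joint speeds; "joint_efforts": joint torques, N m; "tool_pos": TCP position; "eef_rot": TCP orientation; "wrist_force": force on the tool from outside, world axes, zero at the start; "moment": the same for the moment, N m; "opening": finger opening in m.
Only numpy, scipy, OpenCV 4.12 (cv2) and the standard library are available. Lean on these libraries where they do the work, as an engineer would, in place of code of your own. Each camera call takes 0.05 s, during which the arm holds its last target.

## Working session

There is one attempt and no reset: what is moved stays moved. The work goes in short steps, Python scripts to look and compute and a shell command to move; the robot and the scene stay as the last step left them, time stands still between calls to the robot, and variables do not carry over. Pictures are saved under pics/ and viewed, and the job is handed in when it is done.

```bash
ls; mkdir -p pics; python3 - <<'E'
from rig import ctrl, optics
import cv2
print(ctrl.sense())
for n in ("scene","side","wrist"):
    i=optics.camera_info(n); print(n,i)
    cv2.imwrite(f"pics/{n}0.png",optics.get_image(n)[:,:,::-1])
E
```

```text
pics
{'time_s': 0.0, 'joint_pos': array([-1.35560135e+00,  3.00475197e-01,  1.52157516e+00, -2.07107510e-05,
        1.32068103e+00, -6.66354130e-02]), 'dq': array([-0.00040578, -0.00061766,  0.00017023, -0.00236238, -0.00017827,
       -0.00113764]), 'joint_efforts': array([ 2.37617569e-03, -5.31810200e+01, -3.52734303e+01,  7.09101255e-02,
        2.43897020e-02, -1.34877673e-04]), 'tool_pos': array([ 0.15288789, -0.52808621,  0.22988657]), 'eef_rot': array([-3.14045511e+00, -5.58077954e-05,  2.81835497e-01]), 'wrist_force': array([-0.43859205,  0.0582319 ,  0.44169819]), 'moment': array([ 0.03738962, -0.0392028 ,  0.00662916]), 'opening': 0.09448760982516122}
scene {'fx': 398.52595757464564, 'fy': 398.52595757464564, 'cx': 252.74737497905, 'cy': 191.77355842281096, 'T': array([[-0.80245528,  0.27363545, -0.53027273, -0.10560287],
       [-0.59647808, -0.39273374,  0.69998151,  0.82120971],
       [-0.01671624,  0.87799991,  0.47836881,  0.60890492],
       [ 0.        ,  0.        ,  0.        ,  1.        ]])}
side {'fx': 444.0342622048093, 'fy': 444.0342622048093, 'cx': 261.41230116314665, 'cy': 197.21792380480858, 'T': array([[-0.98915471,  0.08595871, -0.11909681,  0.38349544],
       [-0.14655013, -0.63169852,  0.76123586,  0.85271842],
       [-0.00979843,  0.7704337 ,  0.63744483,  0.76015598],
       [ 0.        ,  0.        ,  0.        ,  1.        ]])}
wrist {'fx': 278.7259380277096, 'fy': 278.7259380277096, 'cx': 254.6481415101791, 'cy': 190.35368246137185, 'T': array([[ 2.76744600e-01,  9.21041254e-01,  2.74035462e-01,
         2.31872869e-01],
       [-9.60943403e-01,  2.65386844e-01,  7.84703775e-02,
        -5.04748289e-01],
       [-4.50951362e-04, -2.85048822e-01,  9.58512893e-01,
         3.84409850e-01],
       [ 0.00000000e+00,  0.00000000e+00,  0.00000000e+00,
         1.00000000e+00]])}
```

View pics/scene0.png

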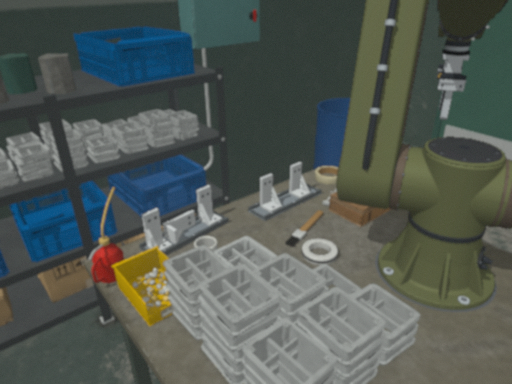

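View pics/side0.png

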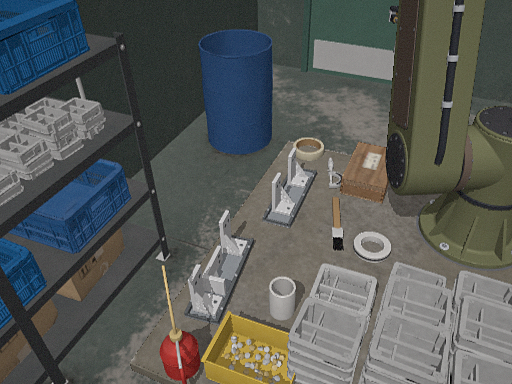

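View pics/wrist0.png

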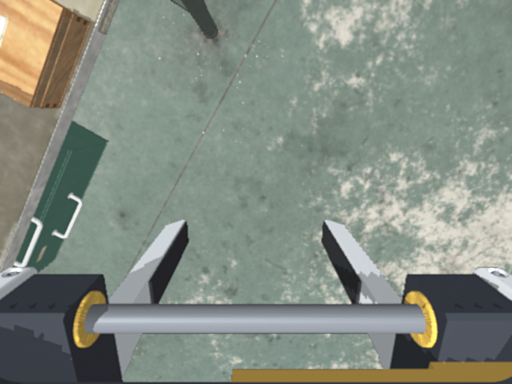

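```bash
cat > h.py <<'E'
from rig import ctrl, optics
import numpy as np, cv2
def inv(n,uv,z,info=None):
    i=info or optics.camera_info(n); T=i['T']
    d=np.array([(uv[0]-i['cx'])/i['fx'],-(uv[1]-i['cy'])/i['fy'],-1.])
    d=T[:3,:3]@d; o=T[:3,3]; return o+d*(z-o[2])/d[2]
def proj(n,P,info=None):
    i=info or optics.camera_info(n); T=i['T']
    p=(np.atleast_2d(P)-T[:3,3])@T[:3,:3]
    return np.c_[i['cx']+i['fx']*p[:,0]/-p[:,2], i['cy']+i['fy']*p[:,1]/p[:,2]]
E
python3 - <<'E'
from h import *
im=cv2.imread('pics/side0.png')
cv2.imwrite('pics/sideL.png',cv2.resize(im[200:330,170:310],None,fx=4.5,fy=4.5,interpolation=cv2.INTER_CUBIC))
cv2.imwrite('pics/sideR.png',cv2.resize(im[130:235,250:350],None,fx=5.5,fy=5.5,interpolation=cv2.INTER_CUBIC))
E
```

```text
(no output)
```

View pics/sideL.png

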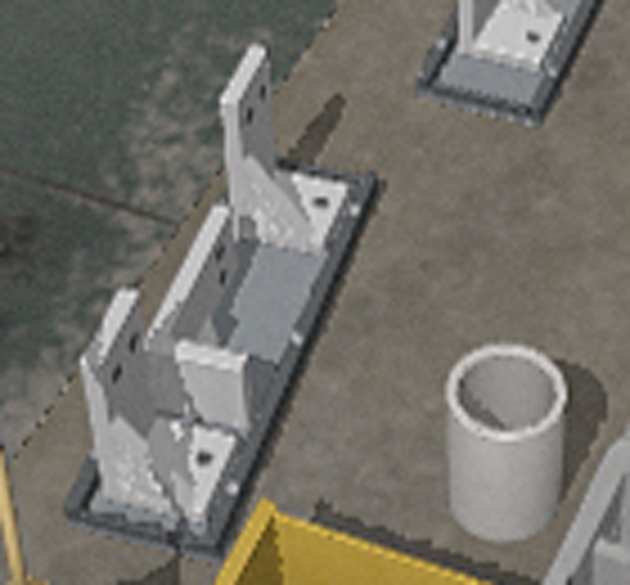

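View pics/sideR.png

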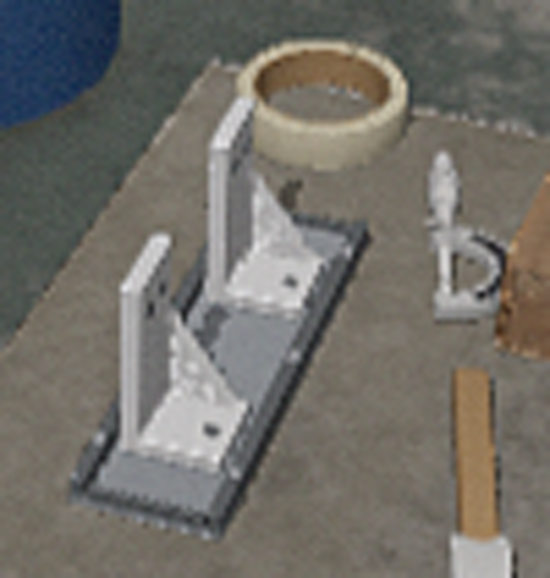

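```bash
python3 - <<'E'
from h import *
for l,pts in (("L",[(254,239.5),(218.4,322.2),(185.1,314.4)]),("R",[(316.9,171.5),(290,227.3),(263.6,219.1)])):
    p=[inv("side",u,.012)[:2] for u in pts]
    print(l,np.round(p,4), "lens",np.linalg.norm(p[0]-p[1]),np.linalg.norm(p[2]-p[1]))
    d=p[0]-p[1]; yaw=np.arctan2(-d[1],-d[0])-np.pi/2; print("yaw",yaw,"centre",(p[0]+p[2])/2)
print(inv("side",(282,283),.075), inv("side",(309,148),.024))
E
```

```text
L [[0.5176 0.1172]
 [0.5507 0.3537]
 [0.621  0.3451]] lens 0.23874983619889031 0.07085371464562149
yaw -0.13891208131788146 centre [0.56934069 0.23113701]
R [[ 0.3841 -0.1751]
 [ 0.4372  0.0638]
 [ 0.5053  0.0432]] lens 0.2447882757150052 0.07111547931675274
yaw -0.21890717168918017 centre [ 0.44470247 -0.06595317]
[0.43281208 0.2901335  0.075     ] [ 0.41359632 -0.27455979  0.024     ]
```

```bash
python3 -m inch '0 0 60 0 0 0;40 20 40 0 0 0.14;45 25 20 0 0 .14;45 30 0 0 0 .14;45 35 0 0 0 .14;40 45 0 0 0 .14;35 50 0 0 0 .14;30 50 0 0 0 .14' 94
python3 -c "
from h import *
s=ctrl.sense();print(s['joint_pos'],s['tool_pos'],s['eef_rot'])"
python3 -m inch '30 50 0 0 0 0.14;30 50 0 0 0 0.1;20 55 0 0 0 0;10 55 0 0 0 0;0 55 0 0 0 0;0 55 0 0 0 0;0 0 0 0 0 0' 94
python3 - <<'E'
from h import *
s=ctrl.sense();print(s['joint_pos'],s['tool_pos'],s['eef_rot'])
np.save('w1.npy',optics.camera_info('wrist')['T'])
cv2.imwrite('pics/w1.png',optics.get_image('wrist')[:,:,::-1])
E
```

```text
time_s: 1.15
tool_pos: [0.4338, -0.2714, 0.3501]
eef_rot: [-3.141, -0.0, 1.267]
wrist_force: [-0.2, -0.3, 1.4]
opening: 0.0938
[-6.30699282e-01  1.50177764e-01  1.42946469e+00  4.28015245e-05
  1.56251907e+00 -3.26444792e-01] [ 0.43383453 -0.27144841  0.35013347] [-3.14106755e+00 -2.22962857e-04  1.26654141e+00]
time_s: 2.02
tool_pos: [0.5226, 0.0497, 0.3502]
eef_rot: [-3.141, -0.0, 1.506]
wrist_force: [0.3, -0.3, -0.9]
opening: 0.0937
[2.48027371e-02 1.81275812e-01 1.39324308e+00 3.16397578e-04
 1.56749809e+00 8.95401470e-02] [0.52264646 0.04965472 0.35024874] [-3.14114173e+00 -2.77183912e-04  1.50605774e+00]
```

View pics/w1.png

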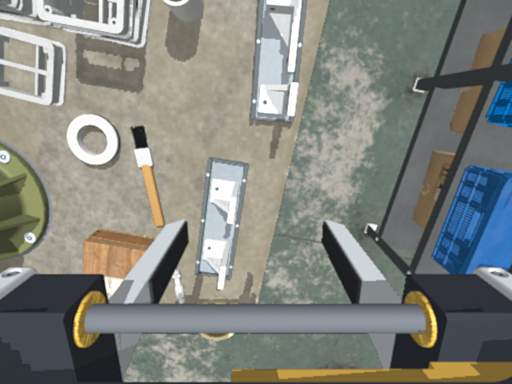

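```bash
python3 -m inch '0 50 0 0 0 0;0 50 0 0 0 0;0 50 0 0 0 -0.07;0 0 0 0 0 0' 94
python3 - <<'E'
from h import *
s=ctrl.sense();print(s['joint_pos'],s['tool_pos'],s['eef_rot'])
np.save('w2.npy',optics.camera_info('wrist')['T'])
im=optics.get_image('wrist')[:,:,::-1]
cv2.imwrite('pics/w2.png',im)
cv2.imwrite('pics/w2z.png',cv2.resize(im,(800,600),interpolation=cv2.INTER_CUBIC))
E
```

```text
time_s: 2.58
tool_pos: [0.5229, 0.198, 0.3498]
eef_rot: [-3.141, 0.0, 1.433]
wrist_force: [-0.8, -1.2, -0.6]
opening: 0.0942
[2.96387260e-01 2.62909730e-01 1.29551257e+00 1.20194650e-04
 1.58415720e+00 4.34132036e-01] [0.52294818 0.19799853 0.34982907] [-3.14064680e+00  3.06054695e-04  1.43305324e+00]
```

View pics/w2z.png

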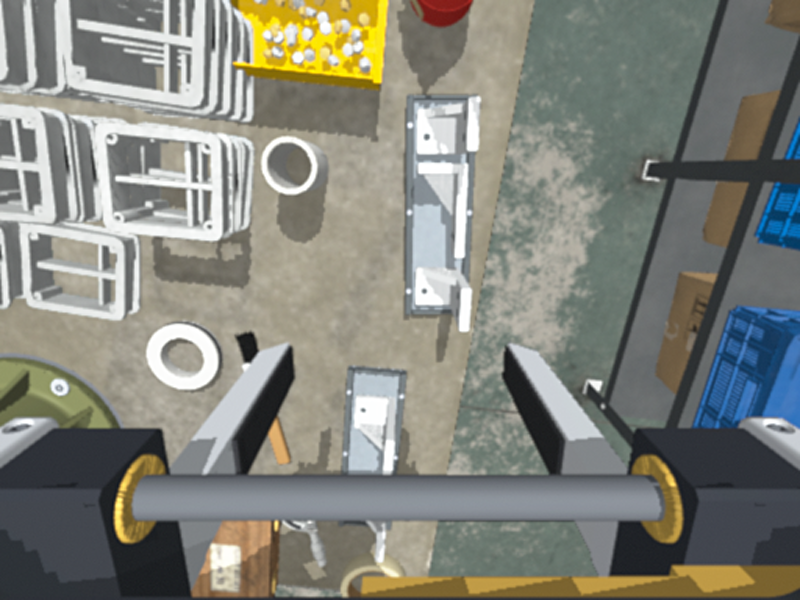

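```bash
python3 - <<'E'
from h import *
im=cv2.imread('pics/w2.png')
cv2.imwrite('pics/w2l.png',cv2.resize(im[55:215,245:325],None,fx=3.7*2,fy=3.7,interpolation=cv2.INTER_CUBIC)[:, :])
cv2.imwrite('pics/w2l.png',cv2.resize(im[55:215,235:335],None,fx=3.75,fy=3.75,interpolation=cv2.INTER_CUBIC))
im=cv2.imread('pics/w1.png')
cv2.imwrite('pics/w1r.png',cv2.resize(im[150:300,180:270],None,fx=4,fy=4,interpolation=cv2.INTER_CUBIC))
E
```

```text
(no output)
```

View pics/w2l.png

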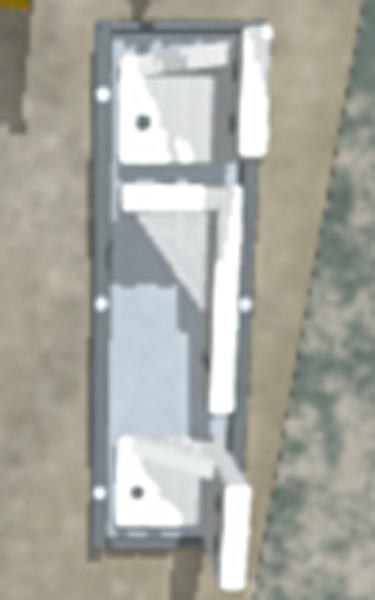

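View pics/w1r.png

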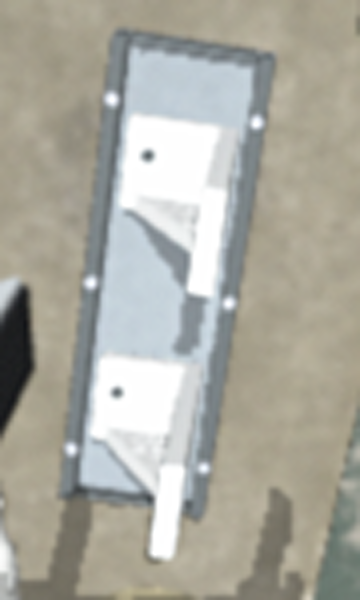

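```bash
python3 - <<'E'
from h import *
i=optics.camera_info('wrist')
def I(f): j=dict(i); j['T']=np.load(f); return j
A=I('w2.npy');B=I('w1.npy')
def L(p,z): return inv('wrist',(p[0]/3.75+235,p[1]/3.75+55),z,A)[:2]
def Rr(p,z): return inv('wrist',(p[0]/4+180,p[1]/4+150),z,B)[:2]
dl=[L(p,.016) for p in [(102,94),(100,303),(98,493)]]; dr=L((246,303),.016)
c=(dl[1]+dr)/2; d=dl[0]-dl[2]; yaw=np.arctan2(d[1],d[0])-np.pi/2
print('left lane',c,yaw,np.linalg.norm(d),np.linalg.norm(dl[1]-dr), 'yaw2',np.arctan2(*(dr-dl[1])[::-1]))
def loc(p,c,yaw):
    v=p-c; return np.round(1000*np.array([v@[np.cos(yaw),np.sin(yaw)],v@[-np.sin(yaw),np.cos(yaw)]]),1)
for n,p,z in [('la foot -y',(140,162),.016),('lb foot +y',(130,436),.016),('lb foot front',(116,490),.016),('stray foot +y top L',(123,185),.050),('stray foot inner',(160,210),.05),('web top end in',(210,413),.05),('web top end out',(235,413),.05),('web out near foot',(243,190),.05),('gusset apex',(205,308),.014)]:
    print(n,loc(L(p,z),c,yaw), L(p,z))
dl=[Rr(p,.016) for p in [(111,100),(91,283),(71,450)]]; dr=[Rr(p,.016) for p in [(257,122),(229,303),(204,468)]]
c=sum(dl+dr)/6; c=(dl[1]+dr[1])/2;d=dl[0]-dl[2]+dr[0]-dr[2]; yaw=np.arctan2(d[1],d[0])-np.pi/2
e=dr[1]-dl[1]
print('right lane',c,yaw,np.linalg.norm(d)/2,np.linalg.norm(e),np.arctan2(e[1],e[0]))
for n,p in [('ra TL',(130,115)),('ra BL',(122,208)),('ra foot TR',(222,128)),('rb TL',(100,355)),('rb TR',(195,363)),('rb BL',(92,437))]: print(n,loc(Rr(p,.016),c,yaw))
print(inv('wrist',(290*.64,165*.64),.075,A))
for p in [(160,235),(250,120),(140,315),(240,70),(380,85),(250,170)]:
  print('bins',p,[np.round(inv('wrist',(p[0]*.64,p[1]*.64),z,A)[:2],3) for z in (.0,.05,.1)])
# kin fit
Q=np.array([[.30047,1.52157],[.150178,1.429465],[.181276,1.393243],[.26291,1.295513]])
P=np.array([[.15289,-.52809,.22989],[.43383,-.27145,.35013],[.522646,.049655,.350249],[.522948,.197999,.349829]])
r=np.sqrt(P[:,0]**2+P[:,1]**2-.0367**2)
M=[];y=[]
from scipy.optimize import least_squares
s=Q.sum(1)
print(r, np.arctan2(P[:,1],P[:,0])-np.arcsin(.0367/np.hypot(P[:,0],P[:,1])))
rows=[];b=[]
for k in range(4):
    rows.append([1,0,np.sin(Q[k,0]),np.sin(s[k])]);b.append(r[k])
    rows.append([0,1,np.cos(Q[k,0]),np.cos(s[k])]);b.append(P[k,2])
x,res,rk,sv=np.linalg.lstsq(np.array(rows),np.array(b),rcond=None);print('r0,h-d,L2,L3',x,res,sv)
E
```

```text
left lane [0.57191307 0.22764381] -0.14212254245352884 0.18081589853396818 0.0672516458448532 yaw2 -0.13915824495368262
la foot -y [-16.5  61.6] [0.56430462 0.29100143]
lb foot +y [-18.7 -62.7] [0.5445647 0.1682041]
lb foot front [-25.  -89.5] [0.53453185 0.14255371]
stray foot +y top L [-25.4  51.6] [0.55404691 0.28228749]
stray foot inner [-9.8 41.6] [0.56811358 0.27023345]
web top end in [ 14.6 -44.5] [0.58004356 0.18147996]
web top end out [ 25.6 -44.5] [0.59097899 0.17994811]
web out near foot [24.5 49.7] [0.60321824 0.273395  ]
gusset apex [15.1 -2.4] [0.5864937  0.22309899]
right lane [ 0.44755861 -0.07280614] -0.22402698073570537 0.18032732783696212 0.06586582580549445 -0.22277713028946433
ra TL [-24.1  84.3]
ra BL [-22.7  39.5]
ra foot TR [17.8 84.8]
rb TL [-24.7 -36.7]
rb TR [ 21.1 -33.7]
rb BL [-23.9 -81.7]
[0.43272613 0.29725403 0.075     ]
bins (160, 235) [array([0.25 , 0.245]), array([0.278, 0.248]), array([0.306, 0.252])]
bins (250, 120) [array([0.382, 0.352]), array([0.397, 0.345]), array([0.412, 0.338])]
bins (140, 315) [array([0.197, 0.153]), array([0.23 , 0.166]), array([0.264, 0.179])]
bins (240, 70) [array([0.383, 0.4  ]), array([0.398, 0.389]), array([0.413, 0.377])]
bins (380, 85) [array([0.526, 0.366]), array([0.527, 0.358]), array([0.527, 0.349])]
bins (250, 170) [array([0.37 , 0.301]), array([0.386, 0.299]), array([0.402, 0.297])]
[0.54855037 0.51043774 0.52371516 0.55797072] [-1.35579035 -0.63088235  0.02476074  0.29626185]
r0,h-d,L2,L3 [ 0.00651285 -0.01502481  0.37297438  0.44960697] [4.26379213e-05] [2.93654798 2.71027604 0.15421582 0.08548241]
```

```bash
for i in 1 2; do python3 -m inch '0 0 0 0.166 -0.0235 0;0 0 0 0 0 0'|head -1
python3 -c "
from h import *
s=ctrl.sense();print(repr(s['joint_pos']),repr(s['tool_pos']),repr(s['eef_rot']))"; done
python3 -m inch '20 0 -60 0.166 -0.0235 0;20 0 -20 0 0 0;0 0 0 0 0 0'|head -1
python3 -c "
from h import *
s=ctrl.sense();print(repr(s['joint_pos']),repr(s['tool_pos']),repr(s['eef_rot']))"
```

```text
time_s: 2.88
array([0.22015557, 0.21608863, 1.35866108, 0.15669   , 1.50689812,
       0.35734561]) array([0.52332113, 0.19381465, 0.35067506]) array([ 3.1407736 , -0.16765678,  1.42834701])
time_s: 3.12
array([0.1513999 , 0.18347666, 1.42096015, 0.32056966, 1.4443789 ,
       0.26735008]) array([0.52308859, 0.19450198, 0.35017993]) array([-3.14155502, -0.33261878,  1.42896421])
time_s: 3.5
array([0.07865549, 0.29951628, 1.50010948, 0.51150694, 1.26889492,
       0.08072147]) array([0.56278464, 0.19622554, 0.26942611]) array([-3.13861484, -0.49846503,  1.43094336])
```

```bash
cat > kin.py <<'E'
import numpy as np
from scipy.spatial.transform import Rotation as Ro
from scipy.optimize import least_squares
LIM=np.array([[-3.03,3.03],[-.79,2.21],[.23,2.52],[-1.04,4.18],[0,3.07],[-2.55,2.55]])
S=[([.30047,1.52157],)]
def fk(q,p):
    lat,r0,h,L2,a3,L3,d,c=p
    R1=Ro.from_euler('z',q[0]);e=Ro.from_euler('y',q[1]);f=Ro.from_euler('y',q[1]+q[2])
    v=np.array([r0,lat,h])+e.apply([0,0,L2])+f.apply([a3,0,L3])
    R=R1*f*Ro.from_euler('z',q[3])*Ro.from_euler('y',q[4])*Ro.from_euler('z',q[5]+c)
    return R1.apply(v)+R.apply([0,0,d]),R
D=[([-1.35560135e+00,3.00475197e-01,1.52157516e+00,0,1.32068103e+00,-6.66354130e-02],[.15288789,-.52808621,.22988657],[-3.1405,0,.2818355]),
([-.630699,.150178,1.429465,0,1.562519,-.326445],[.433835,-.271448,.350133],[-3.14107,0,1.266541]),
([.0248027,.181276,1.393243,0,1.567498,.08954],[.522646,.049655,.350249],[-3.14114,0,1.506058]),
([.296387,.26291,1.295513,0,1.584157,.434132],[.522948,.197999,.349829],[-3.14065,0,1.433053]),
([0.22015557,0.21608863,1.35866108,0.15669,1.50689812,0.35734561],[0.52332113,0.19381465,0.35067506],[3.1407736,-0.16765678,1.42834701]),
([0.1513999,0.18347666,1.42096015,0.32056966,1.4443789,0.26735008],[0.52308859,0.19450198,0.35017993],[-3.14155502,-0.33261878,1.42896421]),
([0.07865549,0.29951628,1.50010948,0.51150694,1.26889492,0.08072147],[0.56278464,0.19622554,0.26942611],[-3.13861484,-0.49846503,1.43094336])]
def fit():
    def res(p):
        o=[]
        for q,x,e in D:
            P,R=fk(q,p); o+=list((P-x)*1000); o+=list(300*(R.inv()*Ro.from_euler('xyz',e)).as_rotvec())
        pr=(p-np.array([.037,0,.4,.4,0,.45,.25,np.pi/2]))*1000*.005
        return o+list(pr)
    s=least_squares(res,[.037,0,.4,.4,0,.45,.25,np.pi/2]);return s
def ik(P,R,p,q0):
    def res(q):
        x,r=fk(q,p); return np.r_[(x-P)*10,(r.inv()*R).as_rotvec()*3]
    q0=np.clip(q0,LIM[:,0]+.01,LIM[:,1]-.01)
    s=least_squares(res,q0,bounds=(LIM[:,0],LIM[:,1])); return s.x,s.cost
if __name__=='__main__':
    s=fit();print(np.round(s.x,4),s.cost); n=len(D)*6
    print(np.round(s.fun[:n].reshape(-1,6),1)); np.save('p.npy',s.x)
E
python3 kin.py
```

```text
[3.6600e-02 1.0000e-04 2.2140e-01 4.2380e-01 4.0800e-02 4.4750e-01
 2.4560e-01 1.5708e+00] 0.4395918055818416
[[ 0.   0.   0.  -0.  -0.  -0. ]
 [ 0.  -0.  -0.  -0.  -0.1  0. ]
 [ 0.  -0.1 -0.   0.   0.   0. ]
 [-0.  -0.   0.   0.   0.1 -0. ]
 [-0.   0.   0.   0.  -0.   0. ]
 [ 0.   0.  -0.   0.  -0.   0. ]
 [-0.   0.  -0.  -0.   0.   0. ]]
```

```bash
cat > plan.py <<'E'
from kin import *
p=np.load('p.npy')
def lanebox(c,yaw,y,left):  # standing bracket box
    return c,yaw
OB=[] # (center xy, yaw, half x, half y, height)
def add(c,yaw,l,hx,hy,h):
    R=np.array([[np.cos(yaw),-np.sin(yaw)],[np.sin(yaw),np.cos(yaw)]])
    OB.append((np.array(c)+R@np.array(l),yaw,hx,hy,h))
LL=((.5719,.2276),-.1405);RL=((.4476,-.0728),-.2235)
for C in (LL,RL):
    add(*C,(0,0),.037,.12,.018)
add(*LL,(0,.0836),.025,.022,.102);add(*LL,(0,-.0847),.025,.022,.102)
add(*RL,(0,.062),.025,.022,.102);add(*RL,(0,-.059),.025,.022,.102)
add((.433,.295),0,(0,0),.026,.026,.075)
OB.append((np.array([.2,.45]),0,.215,.16,.16))
OB.append((np.array([.15,.25]),0,.165,.10,.16))
OB.append((np.array([0,0.]),0,.15,.15,.3))
OB.append((np.array([.47,.43]),0,.07,.08,.10))
OB.append((np.array([.47,0.]),0,2,2,0.0))
def clear(pts,obs=None):
    m=9
    for c,yaw,hx,hy,h in (obs or OB):
        R=np.array([[np.cos(yaw),-np.sin(yaw)],[np.sin(yaw),np.cos(yaw)]])
        l=(pts[:,:2]-c)@R
        g=np.c_[np.abs(l)-[hx,hy],pts[:,2]-h]
        d=np.where((g<=0).all(1),g.max(1),np.linalg.norm(np.maximum(g,0),axis=1)); m=min(m,d.min())
    return m
gx,gy,gz=np.meshgrid(np.linspace(-.0375,.0375,6),np.linspace(-.0885,.0885,9),-np.linspace(.072,.19,8),indexing='ij')
BODY=np.c_[gx.ravel(),gy.ravel(),gz.ravel()]
CAM=np.array([[.082,0,-.154],[.082,.02,-.154],[.082,-.02,-.154],[.1,0,-.154]])
FING=np.array([[x,y,z] for x in(-.008,.008) for y in(-.035,.035) for z in (.025,0,-.04)])
def armpts(q):
    lat,r0,h,L2,a3,L3,d,c=p
    R1=Ro.from_euler('z',q[0]);e=Ro.from_euler('y',q[1]);f=Ro.from_euler('y',q[1]+q[2])
    el=np.array([r0,lat,h])+e.apply([0,0,L2])
    return np.array([R1.apply(el+f.apply([a3,0,L3*t])) for t in np.linspace(0.2,1,9)])
def check(q,P,R,obs=None):
    return clear(P+R.apply(BODY),obs),clear(P+R.apply(CAM),obs),clear(P+R.apply(FING),obs),clear(armpts(q),obs)-.06
def toolrot(bR,a,flip): # bR: bracket rot; tool in bracket frame
    tz=np.array([0,-np.cos(a),-np.sin(a)]); ty=np.array([1.,0,0])*flip
    tx=np.cross(ty,tz); return bR*Ro.from_matrix(np.c_[tx,ty,tz])
def tcp(bP,bR,R,g): return bP+bR.apply(g)-R.apply([0,0,.006])
E
cat > s.py <<'E'
from plan import *
lane=Ro.from_euler('z',-.1405)
lay=lane*Ro.from_matrix(np.array([[1,0,0],[0,0,-1],[0,1,0]]).astype(float)) # cols bx,by,bz
# bx=x, by=z, bz=-y
out=[]
for a in (0,.25,.45):
  for flip in (1,-1):
    g=np.array([.020,.013,.032])
    bP=np.array([.5719,.2276,.028])+lane.apply([0,.0515,0])
    R=toolrot(lay,a,flip);P=tcp(bP,lay,R,g)
    q,c=min((ik(P,R,p,q0) for q0 in ([.3,.5,1.5,.3,1.1,.4],[.3,.5,1.5,.3,1.1,-2])),key=lambda t:t[1])
    print('GRASP',a,flip,np.round(P,4),np.round(q,2),round(c,5),np.round(check(q,P,R,OB[2:]),3))
    if c>1e-6: continue
    for X in (.42,.455):
     for Y in (.09,.14,.19):
      for psi in np.arange(-180,180,20):
        b=Ro.from_euler('z',np.radians(psi)); bp=np.array([X,Y,.001]); R=toolrot(b,a,flip);P=tcp(bp,b,R,g)
        best=None
        for q0 in ([.3,.5,1.5,.3,1.1,.4],[.3,.5,1.5,1.5,1.6,0],[.3,.5,1.5,1.5,1.6,1.5],[.3,.5,1.5,2.5,1.6,-1.5]):
            q,c=ik(P,R,p,q0)
            if c<1e-6:
                k=check(q,P,R); m=min(k[0],k[1],k[3]); mg=np.minimum(q-LIM[:,0],LIM[:,1]-q).min()
                if best is None or mg>best[1]: best=(m,mg,q,k)
        if best: out.append((best[0],best[1],a,flip,X,Y,psi,np.round(best[2],2),np.round(best[3],3)))
out.sort(key=lambda t:-min(t[0],t[1]/5))
for o in out[:25]: print(np.round(o[:7],3),o[7],o[8])
E
time python3 s.py
```

```text
GRASP 0 1 [0.5944 0.2441 0.047 ] [0.33 0.69 1.39 0.   1.06 0.47] 0.0 [0.018 0.099 0.022 0.135]
GRASP 0 -1 [0.5944 0.2441 0.047 ] [ 0.37  0.69  1.39 -0.06  1.05 -2.55] 0.02988 [0.018 0.099 0.022 0.131]
GRASP 0.25 1 [0.5942 0.2426 0.0468] [0.24 0.65 1.49 0.29 0.93 0.22] 0.0 [0.027 0.114 0.021 0.124]
GRASP 0.25 -1 [0.5942 0.2426 0.0468] [ 0.34  0.64  1.48  0.07  0.9  -2.55] 0.23298 [0.027 0.07  0.021 0.136]
GRASP 0.45 1 [0.5941 0.2415 0.0464] [ 0.17  0.64  1.55  0.56  0.89 -0.04] 0.0 [0.011 0.125 0.02  0.106]
GRASP 0.45 -1 [0.5941 0.2415 0.0464] [0.09 0.63 1.73 0.97 0.74 2.55] 0.34878 [0.011 0.05  0.02  0.061]
[8.00e-03 1.01e-01 4.50e-01 1.00e+00 4.20e-01 9.00e-02 1.40e+02] [-0.45  0.52  2.42  1.72  1.08  1.79] [0.008 0.013 0.018 0.011]
[4.00e-03 4.20e-02 4.50e-01 1.00e+00 4.55e-01 9.00e-02 1.20e+02] [-0.21  0.51  2.48  2.35  1.01  1.69] [0.006 0.013 0.018 0.004]
[2.00e-03 1.58e-01 4.50e-01 1.00e+00 4.55e-01 1.40e-01 1.40e+02] [-0.23  0.53  2.36  1.91  1.02  1.83] [0.002 0.013 0.018 0.035]
[-5.00e-03  2.57e-01  4.50e-01  1.00e+00  4.20e-01  1.40e-01  1.60e+02] [-0.35  0.56  2.26  1.42  
[... 2284 characters left out ...]
-01  1.00e+00  4.20e-01  1.90e-01 -1.20e+02] [0.03 0.89 1.46 0.51 1.81 1.96] [-0.017  0.013  0.018  0.025]
[-1.7e-02  9.8e-01  4.5e-01  1.0e+00  4.2e-01  9.0e-02 -8.0e+01] [ 0.11  0.97  1.29 -0.06  2.    1.52] [-0.017  0.013  0.005  0.022]
[-1.80e-02  4.43e-01  4.50e-01  1.00e+00  4.20e-01  1.90e-01 -1.80e+02] [-0.21  0.63  2.08  1.18  1.25  2.02] [-0.018  0.012  0.018 -0.004]
[-1.80e-02  4.71e-01  4.50e-01  1.00e+00  4.55e-01  1.90e-01 -1.80e+02] [-0.2   0.66  1.99  1.18  1.27  2.08] [-0.018 -0.014  0.018 -0.015]
[-1.80e-02  7.43e-01  4.50e-01  1.00e+00  4.55e-01  9.00e-02 -6.00e+01] [ 0.23  1.03  1.18 -0.3   2.02  1.31] [-0.018  0.013 -0.     0.026]
real	1m6.186s
user	1m3.870s
sys	0m0.219s
```

```bash
cat > s2.py <<'E'
from plan import *
lane=Ro.from_euler('z',-.1405)
lay=lane*Ro.from_matrix(np.array([[1,0,0],[0,0,-1],[0,1,0]]).astype(float))
out=[]
for a in (.4,.5,.6,.7):
  for gz in (.029,.034,.040):
    g=np.array([.020,.014,gz]);flip=1
    bP=np.array([.5719,.2276,.028])+lane.apply([0,.0515,0])
    R=toolrot(lay,a,flip);P=tcp(bP,lay,R,g)
    gc=clear(P+R.apply(BODY),OB[2:]); print(a,gz,'graspclear',gc)
    if gc<.004: continue
    for X in np.arange(.38,.481,.02):
     for Y in np.arange(.06,.23,.02):
      for psi in np.arange(-180,180,10):
        b=Ro.from_euler('z',np.radians(psi)); bp=np.array([X,Y,.001]); R=toolrot(b,a,flip);P=tcp(bp,b,R,g)
        m=min(clear(P+R.apply(BODY)),clear(P+R.apply(CAM)))
        if m>.008: out.append((m,gc,a,gz,X,Y,psi))
out.sort(key=lambda t:-t[0]); print(len(out))
res=[]
for o in out[:500]:
    m,gc,a,gz,X,Y,psi=o
    b=Ro.from_euler('z',np.radians(psi)); bp=np.array([X,Y,.001]); R=toolrot(b,a,1);P=tcp(bp,b,R,np.array([.02,.014,gz]))
    for q0 in ([-.3,.6,2,1.5,1.2,1.8],[0,.9,1.3,.2,1.9,1.7]):
        q,c=ik(P,R,p,q0)
        if c<1e-6:
            k=check(q,P,R);mg=np.minimum(q-LIM[:,0],LIM[:,1]-q).min()
            res.append((min(m,k[3]),mg)+o+(np.round(q,2),np.round(k,3)));break
res.sort(key=lambda t:-min(t[0],t[1]/8))
for o in res[:20]: print(np.round(np.array(o[:9],float),3),o[9],o[10])
E
time timeout 560 python3 s2.py
```

```text
0.4 0.029 graspclear 0.018741399492067073
0.4 0.034 graspclear 0.015285582024817043
0.4 0.04 graspclear 0.009285582024817073
0.5 0.029 graspclear 0.008611790735449942
0.5 0.034 graspclear 0.005570077955243231
0.5 0.04 graspclear 0.0038954619179831923
0.6 0.029 graspclear 0.0006895426788437048
0.6 0.034 graspclear -0.0028851144237386217
0.6 0.04 graspclear -0.0028851144237386217
0.7 0.029 graspclear -0.004590231212572168
0.7 0.034 graspclear -0.00959023121257217
0.7 0.04 graspclear -0.011607418648999071
171
[2.40e-02 1.71e-01 2.40e-02 6.00e-03 5.00e-01 3.40e-02 3.80e-01 1.20e-01
 1.60e+02] [-0.45  0.49  2.35  1.32  1.12  1.9 ] [0.026 0.024 0.016 0.027]
[2.40e-02 1.57e-01 2.40e-02 6.00e-03 5.00e-01 3.40e-02 3.80e-01 1.40e-01
 1.60e+02] [-0.38  0.49  2.36  1.38  1.1   1.9 ] [0.03  0.024 0.01  0.027]
[2.00e-02 1.88e-01 2.00e-02 6.00e-03 5.00e-01 3.40e-02 3.80e-01 1.00e-01
 1.60e+02] [-0.51  0.5   2.33  1.26  1.14  1.91] [0.02  0.024 0.019 0.027]
[1.9e-02 1.9e-01 1.9e-02 9.0e-03 5.0e-01 2.9e-02 3.8e-01 1.0e-01 1.6e+02] [-0.51  0.51  2.33  1.27  1.14  1.9 ] [0.019 0.019 0.014 0.028]
[1.90e
[... 1736 characters left out ...]
  1.13  1.95] [0.015 0.024 0.007 0.054]
[ 1.40e-02  6.78e-01  1.40e-02  6.00e-03  5.00e-01  3.40e-02  4.80e-01
  6.00e-02 -1.20e+02] [-0.16  0.96  1.27  0.34  1.93  1.87] [ 0.014  0.024 -0.007  0.096]
[ 1.40e-02  6.81e-01  1.40e-02  9.00e-03  5.00e-01  2.90e-02  4.80e-01
  6.00e-02 -1.20e+02] [-0.16  0.97  1.27  0.34  1.93  1.87] [ 0.014  0.019 -0.007  0.091]
[1.40e-02 2.04e-01 1.40e-02 6.00e-03 5.00e-01 3.40e-02 4.00e-01 1.40e-01
 1.60e+02] [-0.36  0.5   2.32  1.39  1.1   1.94] [0.014 0.024 0.019 0.041]
[1.40e-02 2.07e-01 1.40e-02 9.00e-03 5.00e-01 2.90e-02 4.00e-01 1.40e-01
 1.60e+02] [-0.36  0.52  2.31  1.4   1.1   1.92] [0.014 0.019 0.014 0.042]
real	0m54.396s
user	0m52.050s
sys	0m0.248s
```

```bash
cat > path.py <<'E'
from plan import *
from h import *
i=optics.camera_info('wrist'); i['T']=np.load('w1.npy')
for n,px in dict(ring=(93,140),brushtip=(138,128),brushferr=(145,160),brushend=(160,225),boxTL=(90,232),boxTR=(155,240),clamp=(180,290)).items():
    print(n,np.round(inv('wrist',px,.02,i)[:2],3),np.round(inv('wrist',px,.06,i)[:2],3))
lane=Ro.from_euler('z',-.1405)
lay=lane*Ro.from_matrix(np.array([[1,0,0],[0,0,-1],[0,1,0]]).astype(float))
a=.5;g=np.array([.02,.014,.031])
bP=np.array([.5719,.2276,.028])+lane.apply([0,.0515,0])
R0=toolrot(lay,a,1);P0=tcp(bP,lay,R0,g);print('grasp TCP',P0,R0.as_euler('xyz'))
b=Ro.from_euler('z',np.radians(160));R1=toolrot(b,a,1);P1=tcp(np.array([.38,.12,0]),b,R1,g)
print('stand TCP',P1,R1.as_euler('xyz'))
rv=(R1*R0.inv()).as_rotvec();print('rv',rv,np.linalg.norm(rv),np.degrees(np.linalg.norm(rv))/10.7)
A=P0+[0,0,.2];B=P1+[0,0,.2]
q=np.array([.1,.5,1.5,.56,.9,0])
for t in np.linspace(0,1,9):
    P=A+(B-A)*t;R=Ro.from_rotvec(rv*t)*R0
    q,c=ik(P,R,p,q);print(round(t,2),np.round(P,3),np.round(q,2),round(c,6),np.round(check(q,P,R),3))
for z in (.15,.1,.05,0):
    P=P1+[0,0,z];q,c=ik(P,R1,p,q);print(z,np.round(q,2),round(c,6),np.round(check(q,P,R1),3))
E
python3 path.py
```

```text
ring [0.246 0.098] [0.269 0.101]
brushtip [0.327 0.113] [0.343 0.114]
brushferr [0.329 0.057] [0.345 0.064]
brushend [ 0.335 -0.067] [ 0.351 -0.051]
boxTL [ 0.2   -0.073] [ 0.227 -0.056]
boxTR [ 0.32  -0.097] [ 0.337 -0.078]
clamp [ 0.352 -0.212] [ 0.367 -0.183]
grasp TCP [0.59417088 0.24224902 0.0472655 ] [-3.14159265 -0.5         1.43029633]
stand TCP [0.35461696 0.10873676 0.03387655] [-3.14159265  1.07079633 -1.91986218]
rv [-0.5145029  -2.05972496  2.1114787 ] 2.994248232387466 16.0334379934868
0.0 [0.594 0.242 0.247] [0.15 0.4  1.41 0.51 1.22 0.14] 0.0 [0.186 0.31  0.126 0.204]
0.12 [0.564 0.226 0.246] [ 0.15  0.28  1.59  0.5   1.07 -0.24] 0.0 [0.166 0.271 0.123 0.202]
0.25 [0.534 0.209 0.244] [ 0.13  0.16  1.75  0.54  0.93 -0.66] 0.0 [0.157 0.245 0.109 0.19 ]
0.38 [0.504 0.192 0.242] [ 0.09  0.05  1.91  0.66  0.83 -1.15] 0.0 [0.126 0.204 0.106 0.168]
0.5 [0.474 0.175 0.241] [ 0.02 -0.04  2.05  0.85  0.8  -1.71] 0.0 [0.121 0.167 0.112 0.141]
0.62 [0.444 0.159 0.239] [-0.09 -0.11  2.16  1.03  0.86 -2.29] 0.0 [0.126 0.138 0.122 0.114]
0.75 [0.415 0.142 0.237] [-0.12 -0.2   2.2   0.99  0.95 -2.55] 0.081875 [0.117 0.124 0.114 0.11 ]
0.88 [0.385 0.125 0.236] [-0.02 -0.36  2.23  0.8   0.93 -2.55] 0.658978 [0.078 0.12  0.081 0.117]
1.0 [0.355 0.109 0.234] [ 0.18 -0.56  2.34  0.59  0.78 -2.55] 1.619368 [0.058 0.126 0.058 0.095]
0.15 [ 0.25 -0.53  2.42  0.56  0.64 -2.55] 1.8214 [0.058 0.126 0.018 0.052]
0.1 [ 0.3  -0.46  2.49  0.54  0.49 -2.55] 2.051443 [0.044 0.114 0.016 0.012]
0.05 [ 0.36 -0.35  2.52  0.51  0.35 -2.55] 2.321036 [ 0.027  0.07   0.016 -0.018]
0 [ 0.4  -0.19  2.52  0.48  0.22 -2.55] 2.636592 [ 0.024  0.02   0.015 -0.029]
```

```bash
python3 - <<'E'
from h import *
im=cv2.imread('pics/side0.png')
cv2.imwrite('pics/box.png',cv2.resize(im[125:275,310:440],None,fx=4,fy=4,interpolation=cv2.INTER_CUBIC))
E
cat > path2.py <<'E'
from plan import *
lane=Ro.from_euler('z',-.1405)
lay=lane*Ro.from_matrix(np.array([[1,0,0],[0,0,-1],[0,1,0]]).astype(float))
a=.5;g=np.array([.02,.014,.031])
bP=np.array([.5719,.2276,.028])+lane.apply([0,.0515,0])
R0=toolrot(lay,a,1);P0=tcp(bP,lay,R0,g)
b=Ro.from_euler('z',np.radians(160));R1=toolrot(b,a,1);P1=tcp(np.array([.38,.12,0]),b,R1,g)
qA,c=ik(P0+[0,0,.2],R0,p,[.15,.4,1.4,.5,1.2,.1]);print(qA,c)
qB,c=ik(P1+[0,0,.15],R1,p,[-.45,.4,2.2,1.3,1.1,1.9]);print(qB,c)
N=12
Pl=P0+[0,0,.2];Rl=R0
for k in range(N+1):
    q=qA+(qB-qA)*k/N;P,R=fk(q,p)
    print(k,np.round(1000*(P-Pl),0),np.round((R*Rl.inv()).as_rotvec(),3),'|',np.round(P,3),np.round(check(q,P,R),3))
    Pl,Rl=P,R
q=qB
for z in (.1,.05,0):
    P=P1+[0,0,z];q,c=ik(P,R1,p,q);print(z,np.round(P,4),np.round(q,2),round(c,6),np.round(check(q,P,R1),3))
E
python3 path2.py
```

```text
[0.15221356 0.40223182 1.41475212 0.51168379 1.21531466 0.13777522] 4.562503313398014e-22
[-0.44623127  0.00987079  2.34047257  1.14055913  1.29068375  2.39880593] 8.784243513547958e-29
0 [ 0. -0.  0.] [-0.  0. -0.] | [0.594 0.242 0.247] [0.186 0.31  0.126 0.204]
1 [-19. -22.  -9.] [ 0.055  0.149 -0.224] | [0.575 0.22  0.238] [0.173 0.309 0.119 0.202]
2 [-20. -20.  -8.] [ 0.055  0.153 -0.222] | [0.556 0.2   0.23 ] [0.148 0.289 0.097 0.199]
3 [-21. -18.  -7.] [ 0.055  0.158 -0.22 ] | [0.535 0.182 0.223] [0.138 0.268 0.082 0.193]
4 [-21. -16.  -6.] [ 0.057  0.162 -0.217] | [0.514 0.166 0.217] [0.12  0.248 0.075 0.186]
5 [-21. -14.  -6.] [ 0.059  0.167 -0.213] | [0.493 0.152 0.211] [0.104 0.233 0.074 0.176]
6 [-21. -12.  -5.] [ 0.063  0.171 -0.208] | [0.472 0.141 0.206] [0.092 0.2   0.084 0.163]
7 [-21. -10.  -5.] [ 0.068  0.174 -0.204] | [0.451 0.131 0.201] [0.077 0.169 0.104 0.148]
8 [-21.  -8.  -4.] [ 0.074  0.178 -0.198] | [0.43  0.123 0.197] [0.083 0.145 0.091 0.13 ]
9 [-20.  -6.  -4.] [ 0.082  0.18  -0.193] | [0.41  0.117 0.193] [0.104 0.127 0.068 0.111]
10 [-19.  -4.  -3.] [ 0.09   0.181 -0.187] | [0.391 0.113 0.19 ] [0.1   0.108 0.048 0.088]
11 [-19.  -3.  -3.] [ 0.099  0.182 -0.182] | [0.372 0.11  0.187] [0.087 0.114 0.033 0.065]
12 [-18.  -1.  -3.] [ 0.109  0.181 -0.176] | [0.355 0.109 0.184] [0.058 0.126 0.018 0.038]
0.1 [0.3546 0.1087 0.1339] [-0.45  0.16  2.36  1.19  1.22  2.23] 0.0 [0.044 0.114 0.016 0.026]
0.05 [0.3546 0.1087 0.0839] [-0.45  0.33  2.37  1.26  1.16  2.06] 0.0 [0.027 0.07  0.016 0.022]
0 [0.3546 0.1087 0.0339] [-0.45  0.51  2.35  1.33  1.12  1.89] 0.0 [0.024 0.02  0.015 0.028]
```

View pics/box.png

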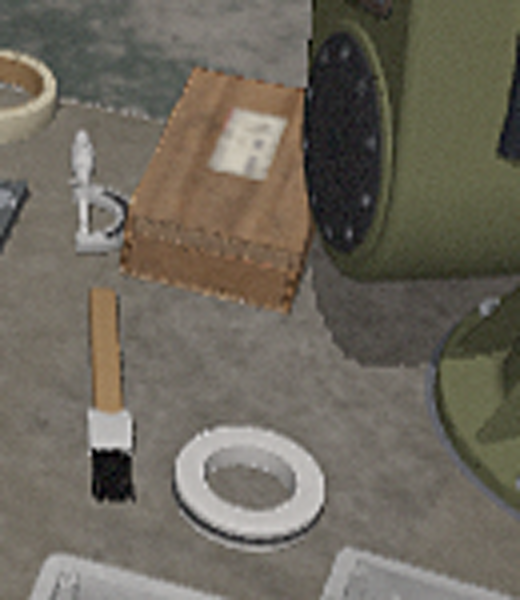

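```bash
python3 -m inch '8 0 -45 0 0 0;8 0 -45 0 0 0;8 -1 -44 0 0 0;0 0 0 0 0 0;0 0 0 0 0 0' 44 40
python3 - <<'E'
from h import *
np.save('w3.npy',optics.camera_info('wrist')['T'])
im=optics.get_image('wrist')[:,:,::-1]
cv2.imwrite('pics/w3.png',im)
cv2.imwrite('pics/w3z.png',cv2.resize(im,(800,600),interpolation=cv2.INTER_CUBIC))
s=ctrl.sense();print(s['joint_pos'],s['tool_pos'],s['eef_rot'])
E
```

```text
time_s: 4.12
tool_pos: [0.5873, 0.1962, 0.14]
eef_rot: [3.137, -0.503, 1.435]
wrist_force: [1.5, 1.2, 0.8]
opening: 0.0474
[ 0.07387815  0.47991094  1.56882387  0.57310842  1.05130396 -0.0690851 ] [0.58739812 0.19611387 0.14016542] [ 3.1365528  -0.50331354  1.4349658 ]
```

View pics/w3z.png

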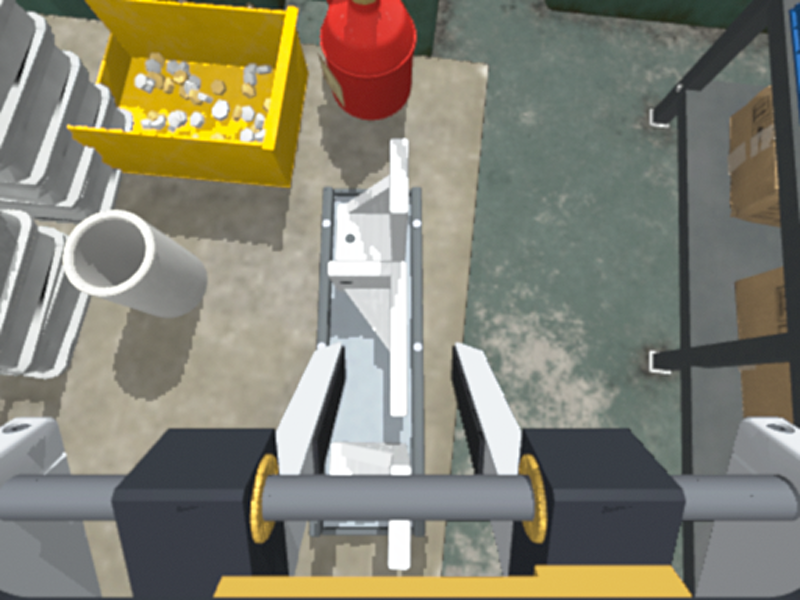

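```bash
python3 - <<'E'
from h import *
from plan import *
i=optics.camera_info('wrist'); i['T']=np.load('w3.npy')
lane=Ro.from_euler('z',-.1405)
for n,l in dict(footTL=(-25,51.5,50),footTR=(25,51.5,50),endin=(15,-44.5,50),endout=(25,-44.5,50),footin=(-25,41.5,50)).items():
    P=np.array([.5719,.2276,0])+lane.apply(np.array(l)/1000); print(n,np.round(proj('wrist',P,i)[0]/.64,1))
E
```

```text
footTL [329.1 260.3]
footTR [407.8 260.5]
endin [391.4 416.8]
endout [408.4 416.8]
footin [328.5 275.5]
```

```bash
python3 -m inch '2 15 -30 0 0 0;2 15 -30 0 0 0;2 10 -20 0 0 0;1 6 -12 0 0 0;0 0 0 0 0 0;0 0 0 0 0 0' 44 40
python3 - <<'E'
from h import *
im=optics.get_image('wrist')[:,:,::-1]
cv2.imwrite('pics/w4z.png',cv2.resize(im,(800,600),interpolation=cv2.INTER_CUBIC))
s=ctrl.sense();print(s['tool_pos'],s['eef_rot'],s['wrist_force'])
E
```

```text
time_s: 4.92
tool_pos: [0.5942, 0.2415, 0.0462]
eef_rot: [3.139, -0.503, 1.432]
wrist_force: [0.1, 0.5, 0.5]
opening: 0.044
[0.59422218 0.24142525 0.04621902] [ 3.13914849 -0.50338607  1.43242403] [ 0.49161536 -0.43350277  0.23391728]
```

View pics/w4z.png

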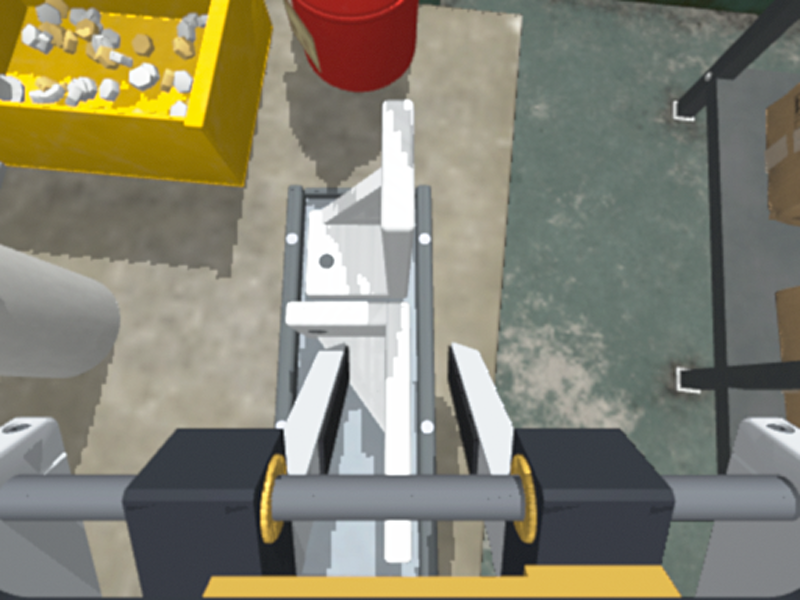

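```bash
python3 -m inch '0 0 0 0 0 0;0 0 0 0 0 0;0 0 0 0 0 0;0 0 0 0 0 0;0 0 0 0 0 0;0 0 0 0 0 0' 0 45
sed -i "s/^OB.append((np.array(\[.47,0.\])/OB.append((np.array([.265,-.165]),0,.07,.085,.05))\n&/" plan.py
cat > path3.py <<'E'
from plan import *
lane=Ro.from_euler('z',-.1405)
lay=lane*Ro.from_matrix(np.array([[1,0,0],[0,0,-1],[0,1,0]]).astype(float))
R0=Ro.from_euler('xyz',[3.1391,-.5034,1.4324]);P0=np.array([.5942,.2415,.0462])
bP=np.array([.5719,.2276,.028])+lane.apply([0,.0515,0])
rel=R0.inv()*lay; relp=R0.inv().apply(bP-P0); np.savez('hold.npz',r=rel.as_matrix(),t=relp)
b=Ro.from_euler('z',np.radians(150));R1=b*rel.inv();P1=np.array([.41,.12,0])-R1.apply(relp);print('stand',P1,R1.as_euler('xyz'))
qA,c=ik(P0+[0,0,.2],R0,p,[.15,.4,1.4,.5,1.2,.1])
qB,c2=ik(P1+[0,0,.12],R1,p,[-.4,.4,2.2,1.5,1.1,1.9]);print(qA,c,qB,c2)
N=20
Pl=P0+[0,0,.2];Rl=R0
for k in range(N+1):
    q=qA+(qB-qA)*k/N;P,R=fk(q,p)
    print(k,np.round(1000*(P-Pl),0),np.round((R*Rl.inv()).as_rotvec(),3),'|',np.round(P,3),np.round(check(q,P,R),3))
    Pl,Rl=P,R
q=qB
for z in (.1,.05,0):
    P=P1+[0,0,z];q,c=ik(P,R1,p,q);print(z,np.round(P,4),np.round(q,2),round(c,6),np.round(check(q,P,R1),3))
E
python3 path3.py
```

```text
time_s: 5.72
tool_pos: [0.5937, 0.2417, 0.0452]
eef_rot: [3.141, -0.503, 1.432]
wrist_force: [1.5, -0.7, 0.6]
opening: 0.0093
stand [0.38346368 0.1143052  0.03461412] [-3.13972454  1.06739231 -2.0905753 ]
[0.14993716 0.4017675  1.41886127 0.51589958 1.21130187 0.13078584] 6.666747050720066e-21 [-0.38422765  0.07001914  2.38156381  1.32859642  1.10561982  2.35287363] 3.643474268791772e-30
0 [ 0. -0.  0.] [-0.  0. -0.] | [0.594 0.241 0.246] [0.185 0.309 0.125 0.204]
1 [-10. -10.  -7.] [ 0.042  0.087 -0.136] | [0.584 0.231 0.239] [0.178 0.309 0.123 0.202]
2 [-10. -10.  -7.] [ 0.041  0.089 -0.136] | [0.574 0.222 0.233] [0.163 0.301 0.113 0.2  ]
3 [-11.  -9.  -6.] [ 0.041  0.091 -0.136] | [0.563 0.212 0.227] [0.144 0.288 0.099 0.198]
4 [-11.  -9.  -6.] [ 0.041  0.093 -0.135] | [0.552 0.204 0.221] [0.13  0.274 0.087 0.194]
5 [-11.  -8.  -5.] [ 0.042  0.095 -0.134] | [0.541 0.195 0.215] [0.122 0.26  0.076 0.19 ]
6 [-11.  -8.  -5.] [ 0.042  0.097 -0.133] | [0.531 0.188 0.21 ] [0.118 0.244 0.067 0.185]
7 [-11.  -7.  -5.] [ 0.043  0.099 -0.132] | [0.52  0.18  0.205] [0.111 0.23  0.062 0.178]
8
[... 763 characters left out ...]
12 ] | [0.424 0.129 0.169] [0.063 0.089 0.077 0.085]
17 [-10.  -4.  -4.] [ 0.068  0.108 -0.119] | [0.414 0.125 0.166] [0.061 0.089 0.067 0.071]
18 [-10.  -4.  -4.] [ 0.071  0.107 -0.118] | [0.404 0.121 0.162] [0.06  0.097 0.058 0.056]
19 [-10.  -4.  -4.] [ 0.075  0.106 -0.116] | [0.394 0.118 0.158] [0.057 0.103 0.05  0.042]
20 [-10.  -3.  -4.] [ 0.078  0.105 -0.115] | [0.383 0.114 0.155] [0.054 0.098 0.042 0.025]
0.1 [0.3835 0.1143 0.1346] [-0.38  0.13  2.39  1.36  1.09  2.27] 0.0 [0.039 0.08  0.042 0.022]
0.05 [0.3835 0.1143 0.0846] [-0.38  0.31  2.39  1.46  1.06  2.08] 0.0 [0.016 0.041 0.042 0.017]
0 [0.3835 0.1143 0.0346] [-0.38  0.49  2.37  1.55  1.05  1.89] 0.0 [0.012 0.021 0.016 0.025]
```

```bash
python3 -m inch '0 0 10 0 0 0;0 0 20 0 0 0;0 0 36 0 0 0;0 0 36 0 0 0;0 0 36 0 0 0;0 0 36 0 0 0;0 0 36 0 0 0;0 0 10 0 0 0' 
python3 - <<'E'
from h import *
im=optics.get_image('wrist')[:,:,::-1]
cv2.imwrite('pics/w5z.png',cv2.resize(im,(800,600),interpolation=cv2.INTER_CUBIC))
cv2.imwrite('pics/s5.png',optics.get_image('side')[:,:,::-1])
E
```

```text
time_s: 6.72
tool_pos: [0.594, 0.2417, 0.2686]
eef_rot: [3.136, -0.504, 1.434]
wrist_force: [0.6, -0.0, -2.8]
opening: 0.0098
```

View pics/w5z.png

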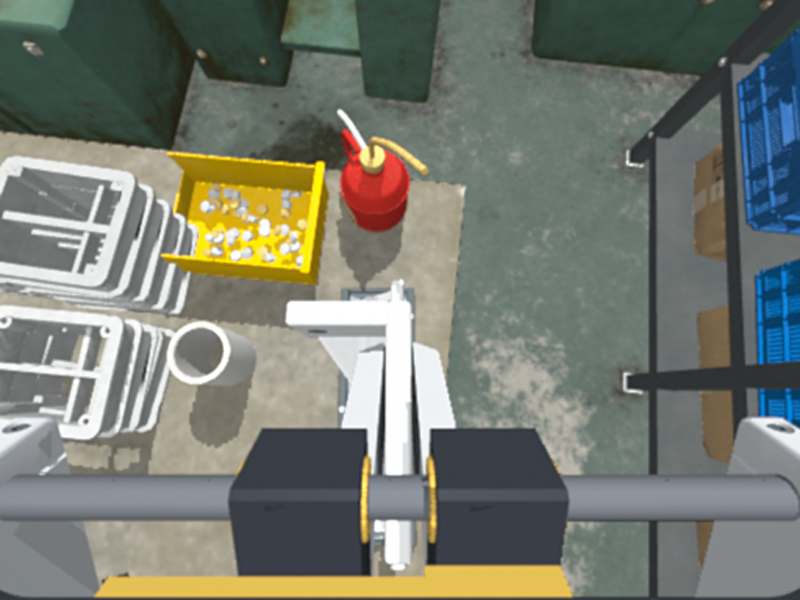

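View pics/s5.png

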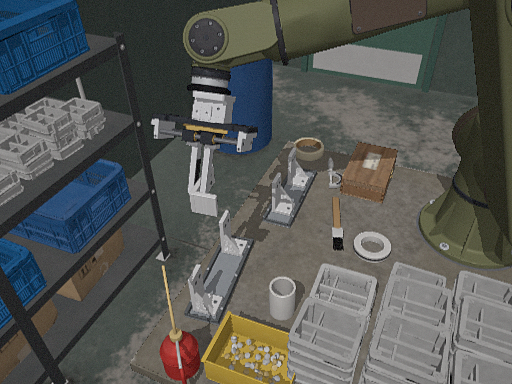

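```bash
python3 -m inch '-10 -10 -7 .042 .087 -.136;-10 -10 -7 .041 .089 -.136;-11 -9 -6 .041 .091 -.136;-11 -9 -6 .041 .093 -.135;-11 -8 -5 .042 .095 -.134;-11 -8 -5 .042 .097 -.133;-11 -7 -5 .043 .099 -.132;-11 -7 -5 .045 .101 -.131'
python3 -m inch '-11 -7 -4 .046 .102 -.13;-11 -6 -4 .048 .104 -.128;-11 -6 -4 .05 .105 -.127;-11 -6 -4 .053 .106 -.126;-11 -5 -4 .055 .107 -.124;-10 -5 -4 .058 .108 -.123;-10 -5 -4 .061 .108 -.122;-10 -4 -4 .064 .108 -.12'
python3 -c "
from h import *
s=ctrl.sense();print(s['joint_pos'])"
```

```text
time_s: 7.82
tool_pos: [0.5067, 0.1734, 0.2174]
eef_rot: [-2.394, -0.153, 0.035]
wrist_force: [0.4, 0.1, -2.2]
opening: 0.0098
time_s: 8.82
tool_pos: [0.4217, 0.1296, 0.1858]
eef_rot: [-2.445, 0.766, -1.053]
wrist_force: [-0.5, 0.7, -1.8]
opening: 0.0096
[-0.27858013  0.09316895  2.18514605  1.14571985  1.14668807  1.96351752]
```

Tracking well. Finish the turn.

```bash
python3 -m inch '-10 -4 -4 .068 .108 -.119;-10 -4 -4 .071 .107 -.118;-10 -4 -4 .075 .106 -.116;-10 -3 -4 .078 .105 -.115;0 0 0 0 0 0;0 0 0 0 0 0'
cat > st.py <<'E'
from plan import *
from h import *
s=ctrl.sense();H=np.load('hold.npz');R=Ro.from_euler('xyz',s['eef_rot']);rel=Ro.from_matrix(H['r'])
b=R*rel;bp=s['tool_pos']+R.apply(H['t']);print('q',np.round(s['joint_pos'],2),'tcp',s['tool_pos'])
print('bracket',np.round(bp,4),'up',b.apply([0,0,1]),'yaw',np.degrees(b.as_euler('zyx')[0]))
T=Ro.from_euler('z',b.as_euler('zyx')[0]); print('upright correction',np.round((T*b.inv()).as_rotvec(),4))
E
python3 st.py; python3 - <<'E'
from h import *
cv2.imwrite('pics/s6.png',optics.get_image('side')[:,:,::-1])
cv2.imwrite('pics/c6.png',optics.get_image('scene')[:,:,::-1])
E
```

```text
time_s: 9.57
tool_pos: [0.3829, 0.1147, 0.171]
eef_rot: [-3.135, 1.067, -2.084]
wrist_force: [0.6, -1.1, -2.8]
opening: 0.0096
q [-0.38  0.02  2.37  1.3   1.12  2.41] tcp [0.38293111 0.11468145 0.17101794]
bracket [0.4095 0.1204 0.1364] up [-0.00188338  0.00116924  0.99999754] yaw 150.12592190207786
upright correction [ 0.0012  0.0019 -0.    ]
```

View pics/s6.png

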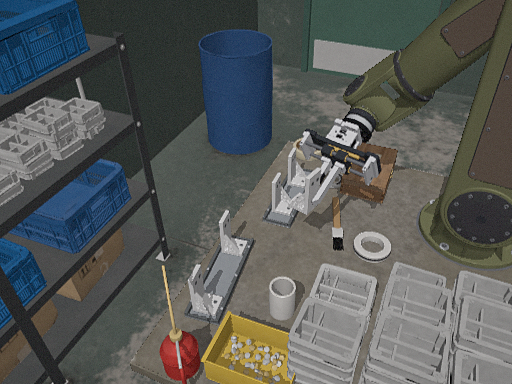

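View pics/c6.png

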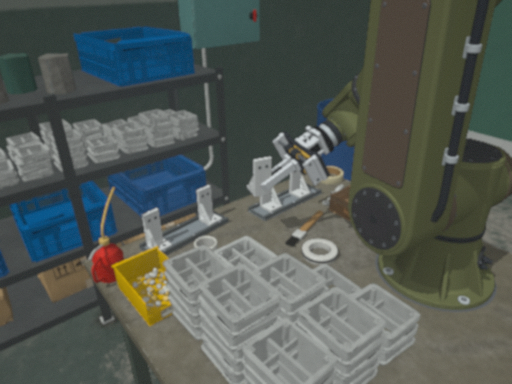

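```bash
python3 -m inch '-4 2 -35 .001 .002 0;-4 2 -35 0 0 0;0 0 -30 0 0 0;0 0 -18 0 0 0;0 0 -4 0 0 0;0 0 0 0 0 0;0 0 0 0 0 0'; python3 st.py;  python3 - <<'E'
from h import *
im=optics.get_image('side')[:,:,::-1]
cv2.imwrite('pics/s7.png',cv2.resize(im[120:280,250:410],None,fx=3.7,fy=3.7,interpolation=cv2.INTER_CUBIC))
E
```

```text
time_s: 10.55
tool_pos: [0.3751, 0.1186, 0.0498]
eef_rot: [3.141, 1.068, -2.092]
wrist_force: [-0.5, 0.1, -1.9]
opening: 0.0098
q [-0.38  0.43  2.4   1.54  1.05  1.93] tcp [0.37505974 0.11861017 0.04979437]
bracket [0.4016 0.1244 0.0152] up [ 4.51475334e-04 -1.15936504e-03  9.99999226e-01] yaw 150.02036386457632
upright correction [-0.0012 -0.0005 -0.    ]
```

View pics/s7.png

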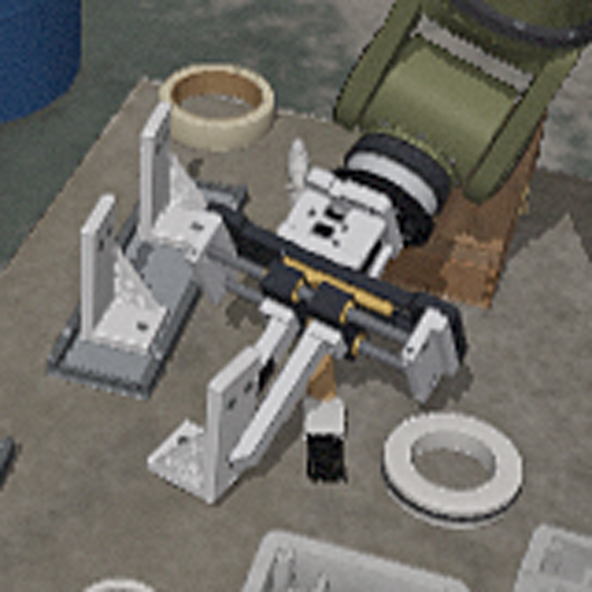

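```bash
python3 -m inch '0 0 -6 0 0 0;0 0 -5 0 0 0;0 0 -2 0 0 0;0 0 -1 0 0 0;0 0 0 0 0 0'; python3 -m inch '0 0 -1 0 0 0;0 0 0 0 0 0' | sed -n 2,4p;python3 -m inch '0 0 -1 0 0 0;0 0 0 0 0 0'| sed -n 2,4p; python3 st.py
```

```text
time_s: 11.22
tool_pos: [0.3747, 0.1187, 0.0351]
eef_rot: [3.138, 1.068, -2.096]
wrist_force: [-0.4, 0.6, -2.9]
opening: 0.0099
tool_pos: [0.3749, 0.1188, 0.0349]
eef_rot: [3.139, 1.07, -2.094]
wrist_force: [-4.5, -2.3, 10.9]
tool_pos: [0.375, 0.119, 0.0347]
eef_rot: [3.14, 1.073, -2.093]
wrist_force: [-10.3, -7.2, 25.3]
q [-0.38  0.49  2.39  1.57  1.06  1.86] tcp [0.37503184 0.11900041 0.03472105]
bracket [4.016e-01 1.249e-01 2.000e-04] up [-0.00135429 -0.00541487  0.99998442] yaw 150.02251502199385
upright correction [-0.0054  0.0014  0.    ]
```

```bash
python3 -m inch '0 0 1.4 0 0 0;0 0 0 0 0 0' | sed -n 2,4p;python3 -m inch '0 0 0 0 0 0;0 0 0 0 0 0;0 0 0 0 0 0;0 0 0 0 0 0' 30; python3 - <<'E'
from h import *
im=optics.get_image('side')[:,:,::-1]
cv2.imwrite('pics/s8.png',cv2.resize(im[120:280,250:410],None,fx=3.7,fy=3.7,interpolation=cv2.INTER_CUBIC))
E
```

```text
tool_pos: [0.3748, 0.1187, 0.0348]
eef_rot: [3.139, 1.069, -2.094]
wrist_force: [-2.9, -2.8, 5.0]
time_s: 12.48
tool_pos: [0.3747, 0.1187, 0.0345]
eef_rot: [3.138, 1.068, -2.096]
wrist_force: [-0.5, 0.7, 1.0]
opening: 0.03
```

View pics/s8.png

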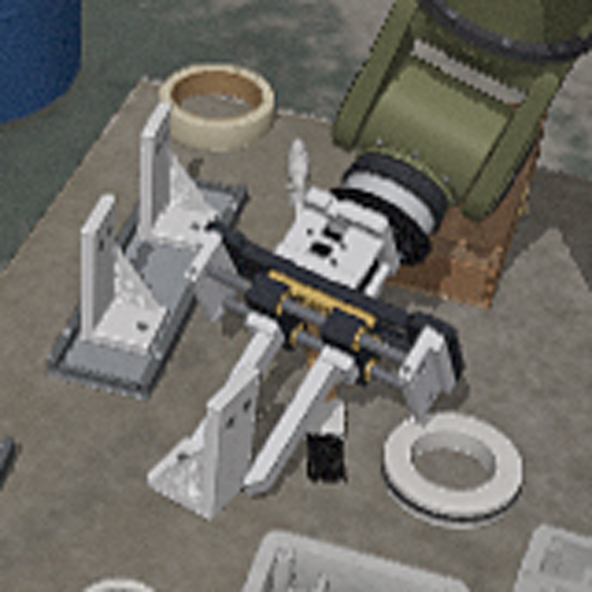

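```bash
python3 -m inch '0 0 10 0 0 0;0 0 25 0 0 0;0 0 30 0 0 0;0 0 30 0 0 0;0 0 30 0 0 0;0 0 30 0 0 0;0 0 30 0 0 0;0 0 0 0 0 0'; cat > path4.py <<'E'
from plan import *
from rig import ctrl
s=ctrl.sense();qA=s['joint_pos'];print(qA)
psi=np.radians(150);b=Ro.from_euler('z',psi)
# tool down: tool x = +by, tool z=-z
by=b.apply([0,1,0]);tz=np.array([0,0,-1.]);ty=np.cross(tz,by)
R1=Ro.from_matrix(np.c_[by,ty,tz]);w=np.array([.4016,.1249,0])+b.apply([.02,0,0])
P1=np.array([w[0],w[1],.25]);print('target',P1,R1.as_euler('xyz'))
qB,c=ik(P1,R1,p,[.25,0,1.8,0,1.3,-2.4]);print(qB,c)
N=28
Pl,Rl=fk(qA,p);print(Pl-s['tool_pos'])
for k in range(1,N+1):
    q=qA+(qB-qA)*k/N;P,R=fk(q,p)
    rv=(R*Rl.inv()).as_rotvec()
    print(k,np.round(1000*(P-Pl),0),np.round(rv,3),round(np.degrees(np.linalg.norm(rv)),1),'|',np.round(P,3),np.round(check(q,P,R),3))
    Pl,Rl=P,R
E
python3 path4.py
```

```text
time_s: 13.52
tool_pos: [0.375, 0.1163, 0.2127]
eef_rot: [-3.127, 1.076, -2.077]
wrist_force: [0.2, 0.8, -0.9]
opening: 0.0302
[-0.39251393 -0.11427355  2.36516544  1.24230133  1.17258733  2.55359986]
target [0.38427949 0.1349     0.25      ] [-3.14159265  0.         -2.0943951 ]
[ 2.47563560e-01 -4.32220925e-02  1.86168892e+00 -3.97311378e-15
  1.32312583e+00 -2.37042967e+00] 1.8355117705441328e-27
[ 1.76468246e-04 -9.17304181e-05 -6.46706721e-05]
1 [-3.  5. -1.] [-0.108 -0.136  0.14 ] 12.8 | [0.372 0.122 0.211] [0.064 0.139 0.043 0.047]
2 [-3.  5. -1.] [-0.101 -0.137  0.144] 12.8 | [0.369 0.127 0.21 ] [0.065 0.15  0.037 0.054]
3 [-3.  4. -1.] [-0.094 -0.137  0.148] 12.8 | [0.366 0.131 0.209] [0.064 0.148 0.034 0.06 ]
4 [-3.  4. -1.] [-0.088 -0.137  0.152] 12.8 | [0.363 0.135 0.208] [0.069 0.151 0.029 0.067]
5 [-3.  3. -1.] [-0.081 -0.137  0.156] 12.8 | [0.36  0.138 0.207] [0.078 0.159 0.025 0.073]
6 [-3.  3. -1.] [-0.075 -0.135  0.161] 12.8 | [0.357 0.141 0.206] [0.091 0.17  0.023 0.08 ]
7 [-3.  2. -1.] [-0.069 -0.134  0.165] 12.8 | [0.355 0.143 0.205] [0.097 0.181 0.025 0.086]
8 [
[... 1247 characters left out ...]
6 | [0.355 0.14  0.216] [0.132 0.152 0.042 0.16 ]
22 [ 3. -1.  3.] [-0.026 -0.061  0.208] 12.5 | [0.358 0.139 0.219] [0.136 0.148 0.053 0.164]
23 [ 3. -1.  4.] [-0.027 -0.055  0.209] 12.5 | [0.362 0.138 0.223] [0.14  0.147 0.06  0.169]
24 [ 4. -1.  4.] [-0.028 -0.048  0.21 ] 12.5 | [0.366 0.137 0.228] [0.144 0.151 0.06  0.173]
25 [ 4. -1.  5.] [-0.03  -0.042  0.211] 12.4 | [0.37  0.136 0.232] [0.149 0.16  0.061 0.177]
26 [ 5. -1.  5.] [-0.032 -0.036  0.211] 12.4 | [0.374 0.135 0.238] [0.149 0.174 0.064 0.181]
27 [ 5. -0.  6.] [-0.035 -0.029  0.211] 12.3 | [0.379 0.135 0.244] [0.142 0.189 0.068 0.184]
28 [ 5. -0.  6.] [-0.038 -0.023  0.21 ] 12.3 | [0.384 0.135 0.25 ] [0.141 0.204 0.074 0.188]
```

```bash
sed -i 's/^N=28/N=36/' path4.py; python3 path4.py | tail -36 | cut -d'|' -f1
```

```text
1 [-2.  4. -1.] [-0.085 -0.105  0.109] 9.9 
2 [-2.  4. -1.] [-0.08  -0.106  0.111] 9.9 
3 [-2.  4. -1.] [-0.076 -0.107  0.114] 9.9 
4 [-2.  3. -1.] [-0.072 -0.107  0.116] 9.9 
5 [-2.  3. -1.] [-0.068 -0.107  0.119] 9.9 
6 [-2.  3. -1.] [-0.064 -0.106  0.121] 9.9 
7 [-2.  2. -1.] [-0.061 -0.106  0.123] 9.9 
8 [-2.  2. -1.] [-0.057 -0.105  0.126] 9.9 
9 [-2.  2. -1.] [-0.053 -0.104  0.128] 9.9 
10 [-2.  1. -1.] [-0.05  -0.102  0.131] 9.9 
11 [-2.  1. -1.] [-0.047 -0.101  0.133] 9.9 
12 [-1.  1. -0.] [-0.043 -0.099  0.135] 9.9 
13 [-1.  1. -0.] [-0.04  -0.097  0.138] 9.9 
14 [-1.  0. -0.] [-0.038 -0.095  0.14 ] 9.9 
15 [-1.  0. -0.] [-0.035 -0.092  0.142] 9.9 
16 [-1.  0.  0.] [-0.033 -0.09   0.144] 9.9 
17 [-0. -0.  0.] [-0.03  -0.087  0.146] 9.9 
18 [-0. -0.  0.] [-0.028 -0.084  0.148] 9.9 
19 [ 0. -0.  1.] [-0.027 -0.081  0.15 ] 9.9 
20 [ 0. -1.  1.] [-0.025 -0.078  0.152] 9.9 
21 [ 1. -1.  1.] [-0.024 -0.074  0.153] 9.9 
22 [ 1. -1.  1.] [-0.022 -0.071  0.155] 9.8 
23 [ 1. -1.  1.] [-0.021 -0.067  0.157] 9.8 
24 [ 1. -1.  2.] [-0.021 -0.063  0.158] 9.8 
25 [ 2. -1.  2.] [-0.02  -0.06   0.159] 9.8 
26 [ 2. -1.  2.] [-0.02  -0.056  0.16 ] 9.8 
27 [ 2. -1.  2.] [-0.02  -0.052  0.161] 9.8 
28 [ 2. -1.  3.] [-0.02  -0.048  0.162] 9.7 
29 [ 3. -1.  3.] [-0.021 -0.044  0.163] 9.7 
30 [ 3. -1.  3.] [-0.021 -0.04   0.163] 9.7 
31 [ 3. -1.  3.] [-0.022 -0.036  0.164] 9.7 
32 [ 3. -1.  4.] [-0.023 -0.033  0.164] 9.7 
33 [ 3. -1.  4.] [-0.025 -0.029  0.164] 9.6 
34 [ 4. -0.  4.] [-0.026 -0.025  0.164] 9.6 
35 [ 4. -0.  5.] [-0.028 -0.021  0.164] 9.6 
36 [ 4. -0.  5.] [-0.029 -0.018  0.163] 9.6
```

```bash
python3 -m inch '-2 4 0 -.085 -.105 .109;-2 4 0 -.08 -.106 .111;-2 4 0 -.076 -.107 .114;-2 3 0 -.072 -.107 .116;-2 3 0 -.068 -.107 .119;-2 3 0 -.064 -.106 .121;-2 2 0 -.061 -.106 .123;-2 2 0 -.057 -.105 .126'
python3 -c "
from h import *
s=ctrl.sense();print(s['joint_pos'])"
python3 -m inch '-2 2 0 -.053 -.104 .128;-2 1 0 -.05 -.102 .131;-2 1 0 -.047 -.101 .133;-1 1 0 -.043 -.099 .135;-1 1 0 -.04 -.097 .138;-1 0 0 -.038 -.095 .14;-1 0 0 -.035 -.092 .142;-1 0 0 -.033 -.09 .144'
python3 -m inch '0 0 0 -.03 -.087 .146;0 0 0 -.028 -.084 .148;0 0 1 -.027 -.081 .15;0 -1 1 -.025 -.078 .152;1 -1 1 -.024 -.074 .153;1 -1 1 -.022 -.071 .155;1 -1 1 -.021 -.067 .157;1 -1 2 -.021 -.063 .158'
python3 -m inch '2 -1 2 -.02 -.06 .159;2 -1 2 -.02 -.056 .16;2 -1 2 -.02 -.052 .161;2 -1 3 -.02 -.048 .162;3 -1 3 -.021 -.044 .163;3 -1 3 -.021 -.04 .163;3 -1 3 -.022 -.036 .164;3 -1 4 -.023 -.033 .164' 40
python3 -m inch '3 -1 4 -.025 -.029 .164;4 0 4 -.026 -.025 .164;4 0 5 -.028 -.021 .164;4 0 5 -.029 -.018 .163;0 0 0 0 0 0'
python3 - <<'E'
from h import *
s=ctrl.sense();print(s['joint_pos'])
np.save('w9.npy',optics.camera_info('wrist')['T'])
im=optics.get_image('wrist')[:,:,::-1]
cv2.imwrite('pics/w9.png',im)
cv2.imwrite('pics/w9z.png',cv2.resize(im,(800,600),interpolation=cv2.INTER_CUBIC))
im=optics.get_image('side')[:,:,::-1]
cv2.imwrite('pics/s9.png',cv2.resize(im[120:280,250:410],None,fx=3.7,fy=3.7,interpolation=cv2.INTER_CUBIC))
E
```

```text
time_s: 14.52
tool_pos: [0.3583, 0.1417, 0.2107]
eef_rot: [-2.3, 0.273, -0.488]
wrist_force: [-0.6, -0.5, -0.0]
opening: 0.03
[-0.24703613 -0.10302226  2.24104405  0.95852853  1.21536039  1.4773228 ]
time_s: 15.52
tool_pos: [0.3473, 0.1477, 0.2106]
eef_rot: [-2.669, -0.46, 0.7]
wrist_force: [0.6, 0.2, -0.0]
opening: 0.0298
time_s: 16.52
tool_pos: [0.3514, 0.1426, 0.2175]
eef_rot: [2.968, -0.365, 2.225]
wrist_force: [-0.7, 0.0, -0.7]
opening: 0.0296
time_s: 17.52
tool_pos: [0.3715, 0.1347, 0.2394]
eef_rot: [3.001, -0.004, -2.748]
wrist_force: [0.2, -0.1, -0.1]
opening: 0.0397
time_s: 18.15
tool_pos: [0.3865, 0.1339, 0.2577]
eef_rot: [3.136, -0.002, -2.097]
wrist_force: [-1.1, -0.5, -1.4]
opening: 0.0401
[ 2.42699960e-01 -4.18444107e-02  1.84233891e+00  2.02390548e-03
  1.34636404e+00 -2.37310492e+00]
```

View pics/w9z.png

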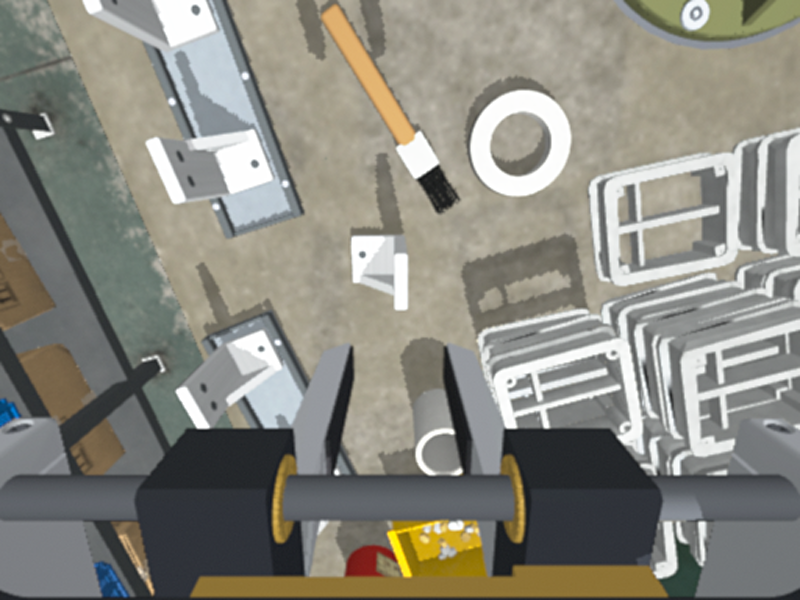

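View pics/s9.png

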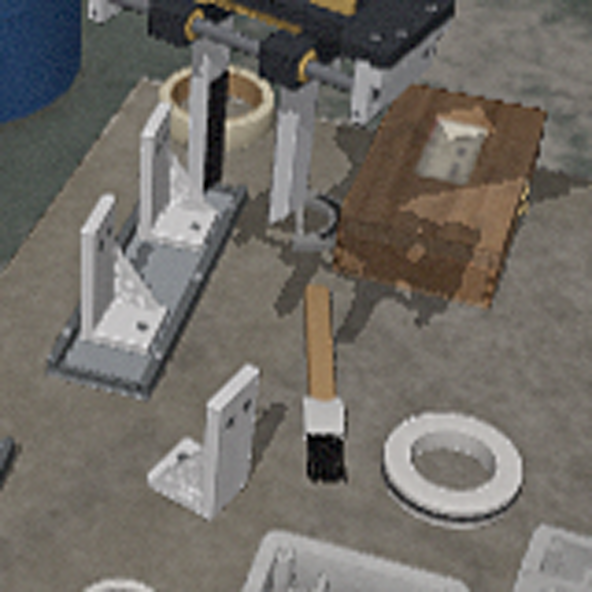

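The bracket stands upright on the open worktop: web top around (401,280) in w9z, foot hole at (362,255). Next I measure it precisely for the regrasp.

```bash
python3 - <<'E'
from h import *
from plan import *
i=optics.camera_info('wrist'); i['T']=np.load('w9.npy')
im=cv2.imread('pics/w9.png')
c=cv2.resize(im[140:205,210:275],None,fx=9,fy=9,interpolation=cv2.INTER_CUBIC)
b=Ro.from_euler('z',np.radians(150))
for l in [(15,22,96),(25,22,96),(25,-22,96),(15,-22,96),(-25,22,10),(-25,-22,10)]:
    P=np.array([.4016,.1249,0])+b.apply(np.array(l)/1000)
    u=proj('wrist',P,i)[0]; u=((u-[210,140])*9+4).astype(int); print(l,u)
    cv2.circle(c,tuple(int(v) for v in u),4,(0,0,255),1)
cv2.imwrite('pics/w9c.png',c)
print(np.round(ctrl.sense()['time_s'],2))
E
```

```text
(15, 22, 96) [371 216]
(25, 22, 96) [449 216]
(25, -22, 96) [449 542]
(15, -22, 96) [373 542]
(-25, 22, 10) [127 114]
(-25, -22, 10) [136 379]
18.25
```

View pics/w9c.png

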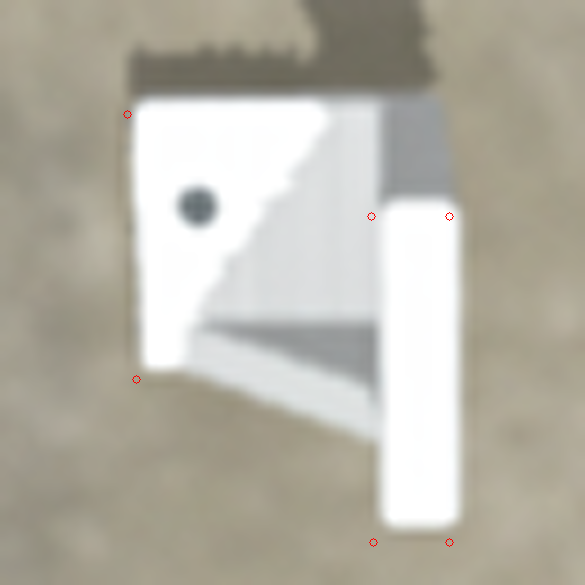

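```bash
python3 -m inch '-2 0 -40 0 0 0;-2 0 -45 0 0 0;0 0 -40 0 0 0;0 0 -28 0 0 0;0 0 -12 0 0 0;0 0 -5 0 0 0;0 0 0 0 0 0;0 0 0 0 0 0' 40 45; python3 - <<'E'
from h import *
im=optics.get_image('wrist')[:,:,::-1]
cv2.imwrite('pics/w10z.png',cv2.resize(im,(800,600),interpolation=cv2.INTER_CUBIC))
im=optics.get_image('side')[:,:,::-1]
cv2.imwrite('pics/s10.png',cv2.resize(im[120:280,250:410],None,fx=3.7,fy=3.7,interpolation=cv2.INTER_CUBIC))
E
```

```text
time_s: 19.25
tool_pos: [0.3831, 0.1336, 0.0896]
eef_rot: [3.139, -0.0, -2.097]
wrist_force: [-0.3, -1.3, -0.3]
opening: 0.04
```

View pics/w10z.png

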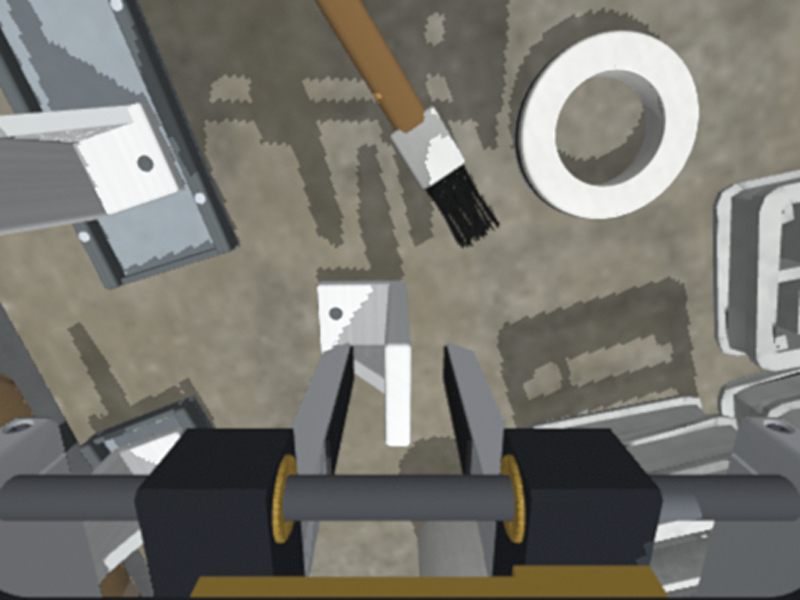

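View pics/s10.png

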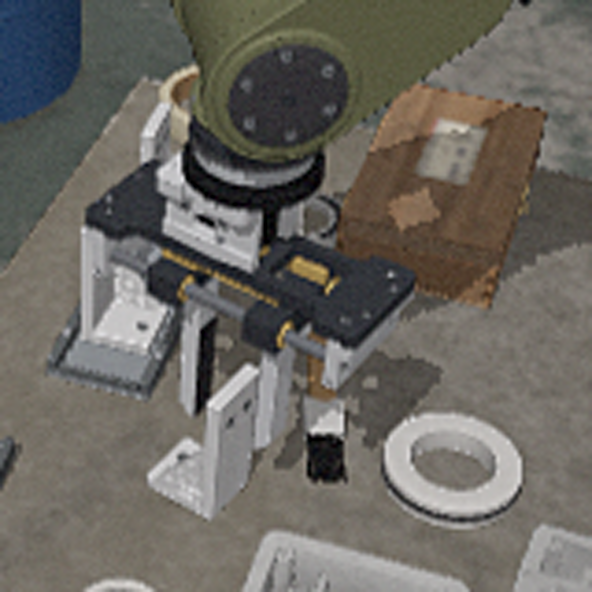

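```bash
python3 - <<'E'
from h import *
s=ctrl.sense();t=s['tool_pos']
from scipy.spatial.transform import Rotation as Ro
b=Ro.from_euler('z',s['eef_rot'][2]-np.pi/2)
for y in (-.022,0,.022): print(y,proj('wrist',np.array([t[0],t[1],.096])+b.apply([0,y,0]))/.64)
E
```

```text
-0.022 [[395.15381076 447.95344415]]
0 [[394.96985295 398.28192832]]
0.022 [[394.77138871 344.69344784]]
```

```bash
python3 -m inch '0 0 0 0 0 0;0 0 0 0 0 0;0 0 0 0 0 0;0 0 0 0 0 0;0 0 0 0 0 0' 0 45; python3 -m inch '0 0 5 0 0 0;0 0 15 0 0 0;0 0 30 0 0 0;0 0 40 0 0 0;0 0 40 0 0 0;0 0 10 0 0 0;0 0 0 0 0 0'
python3 - <<'E'
from kin import *
from rig import ctrl
s=ctrl.sense();print(s['joint_pos'])
lane=Ro.from_euler('z',-.2235)
w=np.array([.4476,-.0728,0])+lane.apply([.020,.0015,0]); print('goal TCP',w)
E
```

```text
time_s: 19.98
tool_pos: [0.3828, 0.1335, 0.0889]
eef_rot: [3.139, -0.001, -2.096]
wrist_force: [-1.3, 0.0, 1.7]
opening: 0.0099
time_s: 20.85
tool_pos: [0.3825, 0.1335, 0.2283]
eef_rot: [3.138, -0.001, -2.096]
wrist_force: [-0.3, 0.2, -2.6]
opening: 0.0093
[ 2.44419594e-01 -2.61963956e-02  1.89711137e+00  1.38344633e-03
  1.27407408e+00 -2.37197661e+00]
goal TCP [ 0.46743502 -0.07577019  0.        ]
```

```bash
python3 -m inch '5.3 -13 3 0 0 -.1775;5.3 -13 3 0 0 -.1775;5.3 -13 3 0 0 -.1775;5.3 -13 3 0 0 -.1775;5.3 -13 0 0 0 -.1775;5.3 -13 0 0 0 -.1775;5.3 -13 0 0 0 -.1775;5.3 -13 0 0 0 -.1775'
python3 -m inch '5.3 -13 0 0 0 -.1775;5.3 -13 0 0 0 -.1775;5.3 -13 0 0 0 -.1775;5.3 -13 0 0 0 -.1775;5.3 -13 0 0 0 -.1775;5.3 -13 0 0 0 -.1775;5.3 -13 0 0 0 -.1775;5.3 -13 0 0 0 -.1775'
python3 -m inch '0 0 0 0 0 0;0 0 0 0 0 0'
python3 - <<'E'
from h import *
s=ctrl.sense();print(s['joint_pos'],s['tool_pos'],s['eef_rot'])
np.save('w11.npy',optics.camera_info('wrist')['T'])
im=optics.get_image('wrist')[:,:,::-1]
cv2.imwrite('pics/w11.png',im)
cv2.imwrite('pics/w11z.png',cv2.resize(im,(800,600),interpolation=cv2.INTER_CUBIC))
im=optics.get_image('side')[:,:,::-1]
cv2.imwrite('pics/s11.png',cv2.resize(im[100:260,230:390],None,fx=3.7,fy=3.7,interpolation=cv2.INTER_CUBIC))
E
```

```text
time_s: 21.85
tool_pos: [0.4247, 0.0291, 0.2388]
eef_rot: [3.14, -0.004, 2.761]
wrist_force: [-0.3, 0.3, -1.8]
opening: 0.01
time_s: 22.85
tool_pos: [0.4671, -0.0748, 0.2387]
eef_rot: [-3.141, -0.001, 1.341]
wrist_force: [0.3, 0.5, -2.7]
opening: 0.0092
time_s: 23.1
tool_pos: [0.4671, -0.0741, 0.2398]
eef_rot: [3.14, -0.001, 1.351]
wrist_force: [-0.8, 0.4, -2.3]
opening: 0.0097
[-2.35477178e-01  1.18420694e-01  1.71805598e+00  1.40982097e-03
  1.30376834e+00 -1.58611157e-02] [ 0.46711275 -0.07409135  0.23983136] [ 3.14022387e+00 -1.33881494e-03  1.35081009e+00]
```

View pics/w11z.png

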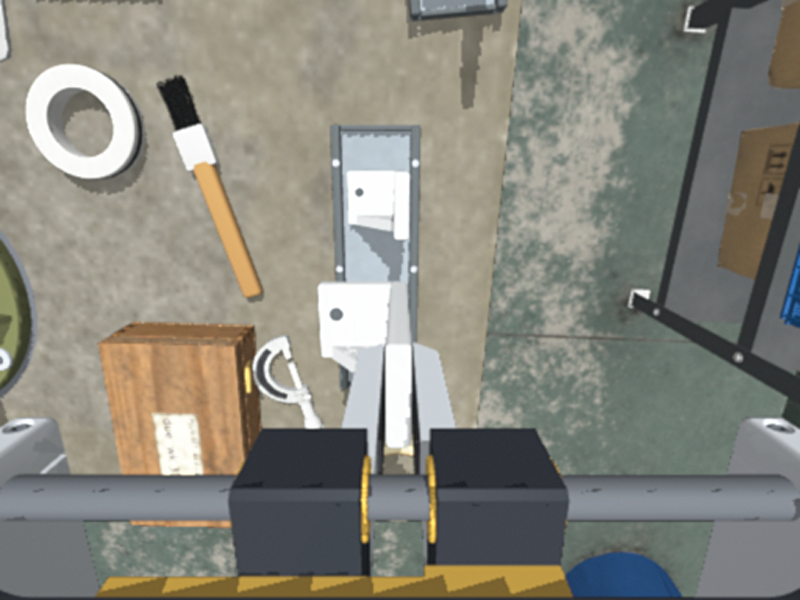

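View pics/s11.png

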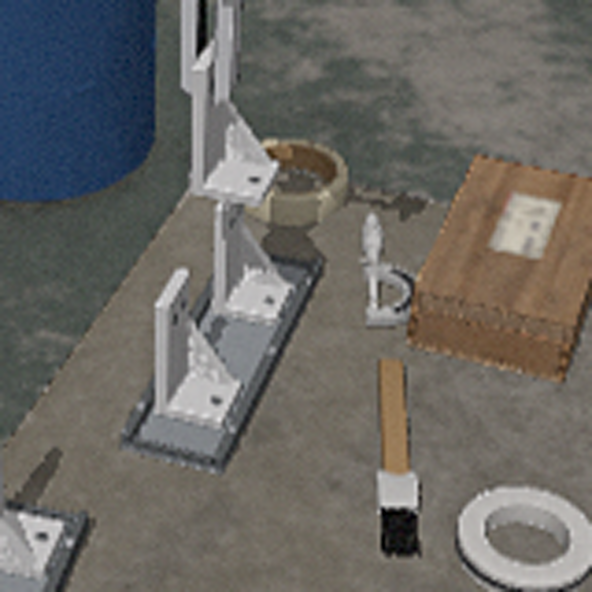

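```bash
python3 - <<'E'
from h import *
i=optics.camera_info('wrist'); i['T']=np.load('w11.npy')
im=cv2.imread('pics/w11.png')
cv2.imwrite('pics/w11c.png',cv2.resize(im[75:185,200:275],None,fx=5.4,fy=5.4,interpolation=cv2.INTER_CUBIC))
E
```

```text
(no output)
```

View pics/w11c.png

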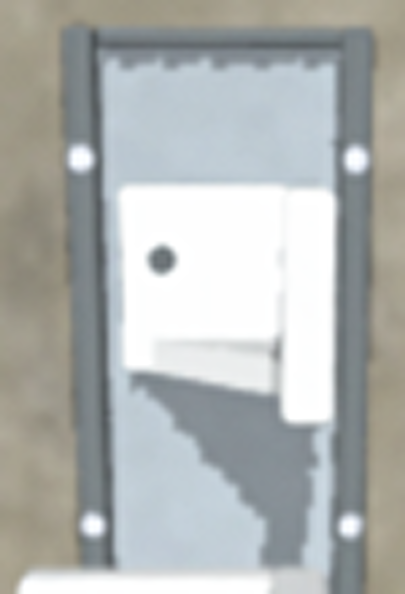

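```bash
python3 - <<'E'
from h import *
i=optics.camera_info('wrist'); i['T']=np.load('w11.npy')
f=lambda u,v,z:inv('wrist',((u-2.2)/5.4+200,(v-2.2)/5.4+75),z,i)[:2]
a,b,c,d=[f(*p,.016) for p in [(81,159),(356,159),(92,526),(349,526)]]
m1=(a+b)/2;m2=(c+d)/2;dd=m1-m2
yaw=np.arctan2(dd[1],dd[0])-np.pi/2;print(m1,m2,'yaw',yaw,np.arctan2(*(b-a)[::-1]),np.arctan2(*(d-c)[::-1]),np.linalg.norm(b-a),np.linalg.norm(d-c),np.linalg.norm(dd))
c0=(m2) # middle dots = centre
R=np.array([[np.cos(yaw),-np.sin(yaw)],[np.sin(yaw),np.cos(yaw)]])
for n,u,v in [('raTL',120,186),('raBL',126,372)]: print(n,(f(u,v,.016)-c0)@R*1000)
t=ctrl.sense();print('tcp in lane',(t['tool_pos'][:2]-c0)@R*1000,t['eef_rot'][2]-np.pi/2)
# held bracket foot: top surface z = tcp-0.089+.01
z=t['tool_pos'][2]-.089+.010
for n,(u,v) in dict(TL=(319,284),BL=(321,355),TR=(388,284)).items(): print(n,(inv('wrist',(u*.64,v*.64),z,i)[:2]-c0)@R*1000)
E
```

```text
[0.46709492 0.01588587] [ 0.4464813  -0.07190347] yaw -0.23062985704695116 -0.22139923731378444 -0.22199209572134107 0.0660305282984346 0.06609161833912693 0.09017699140154291
raTL [-23.80483287  83.73358622]
raBL [-23.39188085  39.14670306]
tcp in lane [20.7531795   2.68290892] -0.2209799131286445
TL [-24.4416078   24.14292386]
BL [-25.08566213 -18.47419858]
TR [13.69206804 24.46880824]
```

```bash
python3 -m inch '0 -1 -25 0 0 -.002;0 0 -30 0 0 0;0 0 -25 0 0 0;0 0 -20 0 0 0;0 0 -15 0 0 0;0 0 -10 0 0 0;0 0 0 0 0 0;0 0 0 0 0 0'
python3 - <<'E'
from h import *
im=optics.get_image('wrist')[:,:,::-1]
cv2.imwrite('pics/w12z.png',cv2.resize(im[60:330,150:360],None,fx=2.2*1,fy=2.2,interpolation=cv2.INTER_CUBIC))
im=optics.get_image('side')[:,:,::-1]
cv2.imwrite('pics/s12.png',cv2.resize(im[100:260,230:390],None,fx=3.7,fy=3.7,interpolation=cv2.INTER_CUBIC))
E
```

```text
time_s: 24.2
tool_pos: [0.4678, -0.0756, 0.1164]
eef_rot: [3.137, -0.001, 1.345]
wrist_force: [-0.0, -0.5, -3.0]
opening: 0.0099
```

View pics/w12z.png

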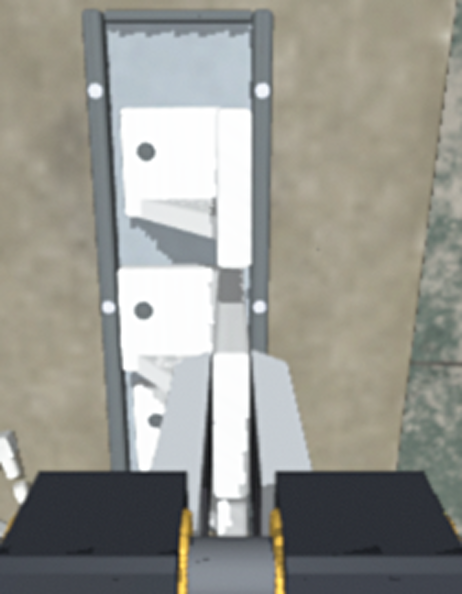

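View pics/s12.png

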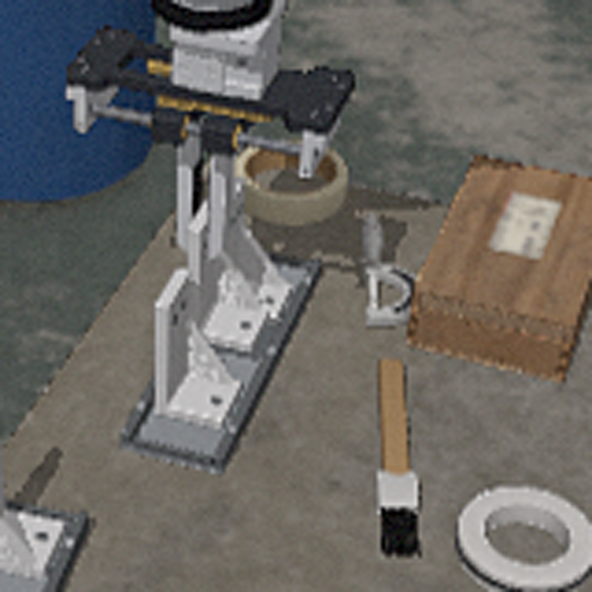

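```bash
python3 -m inch '-0.7 0 -6 0 0 0;0 0 -5 0 0 0;0 0 -4 0 0 0;0 0 -2 0 0 0;0 0 0 0 0 0;0 0 0 0 0 0'; for k in 1 2; do python3 -m inch '0 0 -1 0 0 0;0 0 0 0 0 0'|sed -n 2,4p; done
```

```text
time_s: 25.05
tool_pos: [0.4669, -0.0755, 0.099]
eef_rot: [3.138, -0.001, 1.345]
wrist_force: [0.3, 0.1, -2.2]
opening: 0.0096
tool_pos: [0.4668, -0.0755, 0.0978]
eef_rot: [3.138, -0.001, 1.345]
wrist_force: [-0.3, -0.9, -2.5]
tool_pos: [0.4668, -0.0755, 0.0968]
eef_rot: [3.139, -0.001, 1.345]
wrist_force: [-0.1, 0.3, -2.8]
```

```bash
for k in 1 2; do python3 -m inch '0 0 -1 0 0 0;0 0 0 0 0 0'|sed -n 2,4p; done
```

```text
tool_pos: [0.4668, -0.0755, 0.0958]
eef_rot: [3.139, -0.001, 1.345]
wrist_force: [0.3, -0.4, -2.4]
tool_pos: [0.4669, -0.0755, 0.0949]
eef_rot: [3.138, -0.001, 1.345]
wrist_force: [-0.5, -0.5, -0.6]
```

```bash
python3 -m inch '0 0 -0.5 0 0 0;0 0 0 0 0 0'|sed -n 2,4p
python3 - <<'E'
from h import *
np.save('w13.npy',optics.camera_info('wrist')['T'])
im=optics.get_image('wrist')[:,:,::-1]
cv2.imwrite('pics/w13.png',im)
cv2.imwrite('pics/w13z.png',cv2.resize(im[60:270,190:290],None,fx=2.8,fy=2.8,interpolation=cv2.INTER_CUBIC))
E
```

```text
tool_pos: [0.467, -0.0755, 0.0949]
eef_rot: [3.138, -0.001, 1.345]
wrist_force: [-0.8, 0.2, 6.0]
```

View pics/w13z.png

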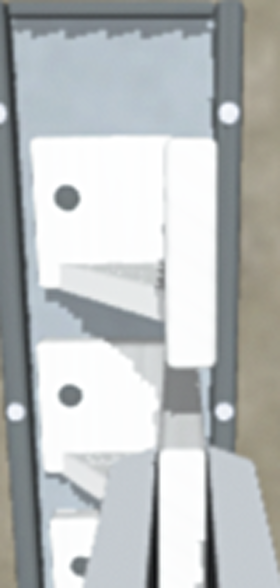

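```bash
python3 -m inch '0 0 0 0 0 0;0 0 0 0 0 0;0 0 0 0 0 0;0 0 0 0 0 0' 36; python3 -m inch '0 0 15 0 0 0;0 0 30 0 0 0;0 0 40 0 0 0;0 0 50 0 0 0;-20 20 50 0 0 0;-30 40 40 0 0 0;-30 40 0 0 0 0;0 0 0 0 0 0'
python3 - <<'E'
from h import *
np.save('w14.npy',optics.camera_info('wrist')['T'])
im=optics.get_image('wrist')[:,:,::-1]
cv2.imwrite('pics/w14.png',im)
cv2.imwrite('pics/w14z.png',cv2.resize(im,(800,600),interpolation=cv2.INTER_CUBIC))
im=optics.get_image('side')[:,:,::-1]
cv2.imwrite('pics/s14.png',cv2.resize(im[100:260,230:390],None,fx=3.7,fy=3.7,interpolation=cv2.INTER_CUBIC))
cv2.imwrite('pics/s14f.png',im)
E
```

```text
time_s: 26.85
tool_pos: [0.4668, -0.0755, 0.0943]
eef_rot: [3.138, -0.001, 1.345]
wrist_force: [0.7, 1.1, 0.0]
opening: 0.0361
time_s: 27.85
tool_pos: [0.3862, 0.0251, 0.3201]
eef_rot: [3.135, -0.002, 1.348]
wrist_force: [0.2, -0.5, 1.3]
opening: 0.036
```

View pics/w14z.png

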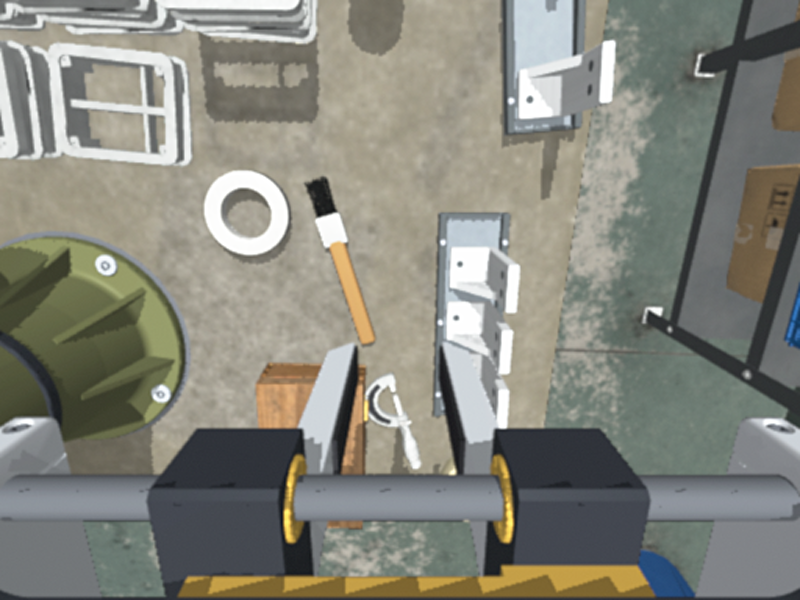

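View pics/s14.png

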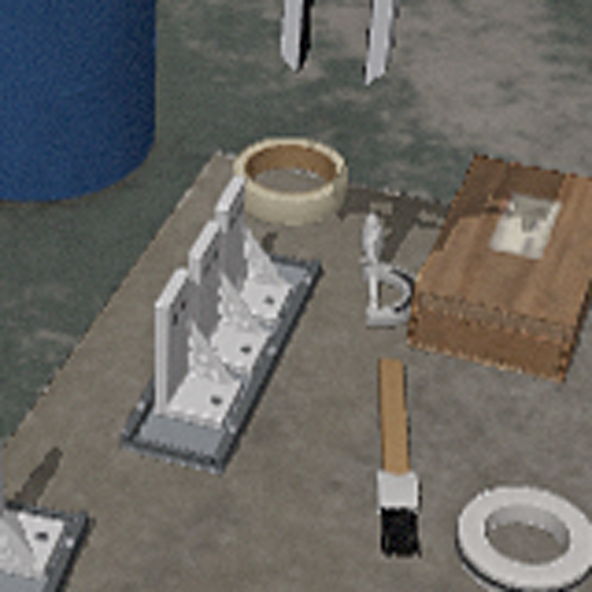

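```bash
python3 - <<'E'
from h import *
from plan import Ro
i=optics.camera_info('wrist'); i['T']=np.load('w14.npy')
im=cv2.imread('pics/w14.png')
c=cv2.resize(im[130:285,270:340],None,fx=3.8*2,fy=3.8*1,interpolation=cv2.INTER_CUBIC)
S=7.6
c=cv2.resize(im[150:228,275:340],None,fx=S,fy=S,interpolation=cv2.INTER_CUBIC)
lane=Ro.from_euler('z',-.2235);C=np.array([.4471,-.0724,0])
def d(l,col):
    u=proj('wrist',C+lane.apply(np.array(l)/1000),i)[0]
    cv2.circle(c,tuple(int(v) for v in (u-[275,150])*S+3),3,col,1)
for y,col in ((1.5,(0,0,255)),(62,(255,0,0))):
    for l in [(-25,22,16),(-25,-22,16),(15,22,102),(25,22,102),(25,-22,102)]: d((l[0],l[1]+y,l[2]),col)
for l in [(-33,0,16),(33,0,16),(-33,90,16),(33,90,16)]: d(l,(0,160,0))
cv2.imwrite('pics/w14c.png',c)
E
```

```text
(no output)
```

View pics/w14c.png

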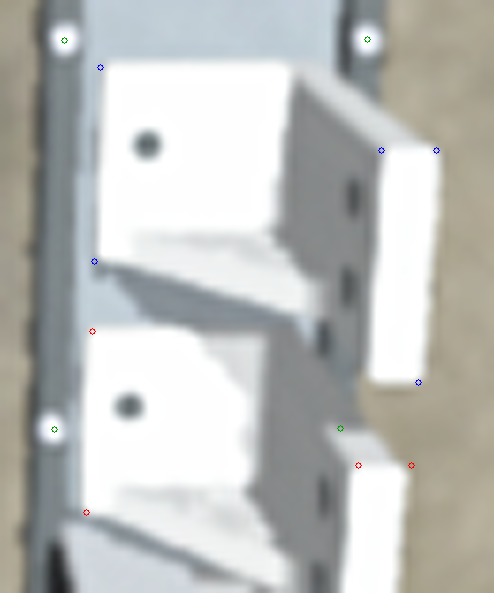

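View pics/s14f.png

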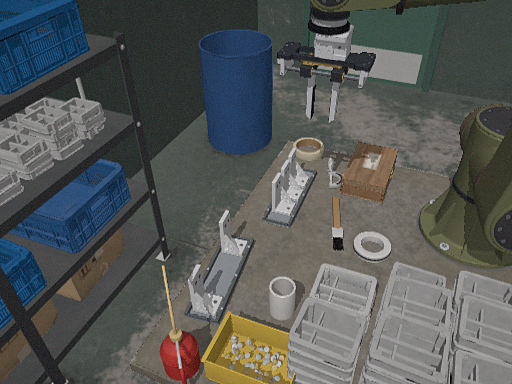

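```bash
python3 -m inch '0 0 0 0 0 0;0 0 0 0 0 0'; python3 -c "
from rig import order
print(order.close_job())"
```

```text
time_s: 28.2
tool_pos: [0.3878, 0.023, 0.3182]
eef_rot: [3.139, -0.001, 1.344]
wrist_force: [0.7, 0.5, -0.2]
opening: 0.0364
the job is handed in; nothing more can be done
None
```

I lifted the stray bracket out of the left-hand lane, stood it upright on the open worktop and let go. I then took it again from above, stood it between the two right-hand brackets facing the same way, and handed the job in at about 28 s.

**Last checks:**
- In the last side picture the three right-hand brackets stand in line. The left-hand brackets, tape roll and steel tube look unmoved by eye, and the arm is clear.
- In the last wrist picture the placed bracket sits about 1.3 mm from where I aimed, towards the robot side of the lane. It has about 4 mm of play each side.
- It is turned at most about 1° from the lane direction, which is near the limit of what I can measure.

**Disagreements and doubts:**
- After the first release, the last joint stopped at 2.5536 rad while the arm was rising. The stated range ends at 2.55 rad. I took this as the controller stopping at a rounded limit and moved off it straight away, but I can't confirm it stayed in range.
- The wrist camera put the free-standing bracket about 2 mm from where the grasp calculation did, within the camera's calibration error. I centred the second grasp on the camera's reading.
- Setting the bracket down on the worktop briefly pressed with about 28 N at the wrist, which I eased to about 6 N before opening the gripper.

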